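Fetch a stand foot from the tilt-out bin

ROBOT

A 6-joint arm with a two-finger parallel gripper is mounted at the origin on the work surface. World frame = base frame: x ahead of the robot, y to its left, z up, the work surface at z = 0. Lengths are in m, angles in rad, forces in N, time in s.
With the tool pointing down it reaches from about 0.4 to 0.825 m from the base axis. Payload 7 kg.
Tool frame: the origin (TCP) lies on the centre line of the jaws, within the pads' length; the fingertips stand 22 mm ahead of it and the grasp point (between the pads) lies 3 mm ahead of it; z points along the fingers, y is the direction in which the jaws open and shut (so a half turn about z gives the same grasp; the last joint's range is limited). The gripper opens to 88 mm and grips with 3 to 60 N. Pads are 19 mm wide; open, the fingers measure 130 mm over their backs; the gripper's body (78 mm by 193 mm) begins 47 mm behind the grasp point.
Start: joints at [-0.962, 0.359, 0.012, 0, -1.224, -0.288], TCP at [0.213, -0.641, 0.249] pointing down, gripper open.
Joint ranges: [-3.07, 3.07], [-1.43, 2.12], [-1.02, 1.25], [-3.03, 1.67], [-3.05, -0], [-3.03, 3.03]. Speed limits (rad/s): [2.39, 2.39, 3.01, 3.14, 3.14, 3.14].

INTERFACE

Orientations are given as [roll, pitch, yaw] about the fixed x, y, z axes, in that order (R = Rz(yaw) Ry(pitch) Rx(roll)).
In Python, from station import arm gives the robot as it stands. The module is installed in compiled form; this text tells all that it offers.
- The arm moves only by the tool arm_command, never from a script. Its argument "motion" is a list of rows, each a list of 3 entries, a list of its own where there are three numbers: the shift along the tool's x, y, z in mm, then the turn, a rotation vector about the tool's x, y, z in degrees, then the opening, from 0 (shut) to 1 (fully open). In form: [[[tx, ty, tz], [wx, wy, wz], grip], ...]. A call has 1 to 20 rows; each row shifts and turns the commanded pose from where the row before left it, along the tool's axes as they then stand; what a row does not reach is not made up. A row lasts 1/12 s, in which the tool goes at most 41.7 mm and 7.16 degrees, less where a joint would pass 70% of its speed; a pose out of reach is approached as far as the arm can. A call is refused whole if a number of a shift passes 41.7 or a number of a turn 7.16, either way. A call with a gripper value outside its range is refused whole. The fingers move at their own pace and stop on an object; "newtons" is the grip in N (left out, the last holds). Time passes only in rows, so rows that do not move let the fingers close. It gives the time, the measured TCP pose, the force and the opening at its end, in the units of the state.
- arm.get_state(): the state, without advancing time (a new reading comes with each control period).
- arm.grab_frame(name): name is "scene" or "top" or "wrist"; returns the picture (420x560x3 uint8, red, green, blue); there is no depth.
- arm.camera_info(name): a dict with "fov_y" (degrees; the focal length in pixels is half the picture's height over the tangent of half this angle, whatever the lens; pixels are square), "cx", "cy" (the principal point, pixels), "view" (4x4, takes a point from world to camera coordinates); the wrist camera has in their place "tool_from_camera" (4x4, takes a point from camera to tool coordinates, whose origin is the TCP and whose axes are the flange's). Camera axes: x right, y down, z forward; pixel columns grow to the right and rows downward; lengths in m; the calibration is good to about 2 mm. A picture is of the moment at which its call begins: read the wrist's pose just before it. camera_info takes no time and is no camera call.
- arm.job_done(): hands the job in, once; it reports no verdict.
The state is a dict: "t": time; "q": joint angles; "qd": joint speeds; "joint_efforts": joint torques, N m; "eef_pos": TCP position; "ee_rot": TCP orientation; "force": force on the tool from outside, world axes, zero at the start; "moment": the same for the moment, N m; "width": finger opening in m.
Only numpy, scipy, OpenCV 4.12 (cv2) and the standard library are available. Lean on these libraries where they do the work, as an engineer would, in place of code of your own. Each camera call takes 0.05 s, during which the arm holds its last target. There are 200 camera calls.

TASK

Pull the yellow tab to tilt the blue bin all the way forward against its stop, take out the stand foot that lies at the back of the bin, and set it down gently, upright, in the middle of the black rubber pad with its long side along the pad's long side. Then swing the empty bin fully shut, leaving the rack's neighbours, the multimeter, the circuit board and the solder reel, where they are.

Things in the scene. Friction and masses are not known exactly. Their poses are not given: they have to be found in the camera images.
- rack: Fixed grey parts rack, 204 wide (y), 280 high with the stock on top; x points from its open front to its back, z up. Origin on the bench right under the bin's pivot line, mid-width. Plinth 24 high from x = -10 back; side walls 7 thick at y = +-98.5, from x = 30 back, with low ears (46 high) at the pivot.
- case_front (a point): Mid-point of the lower front edge of the rack's solid upper case, at rack (30, 0, 200). The case (x 30 to 195, full width, z 200 to 255) overhangs the bin even when it is tilted, so a gripper must reach in leaning: fingers down and towards the back, some 35 to 45 deg from vertical, closing along the rack's y.
- tilt_bin (a joint): Tilt of the blue bin about its pivot line: 0 shut, 0.80 rad at the forward stop (top towards the rack's -x). The hinge is stiff (about 0.4 N m of friction): the bin stays where it is left. About 8 to 14 N at the tab opens it, less shuts it.
- bin_pivot (a point): Middle of the pivot line, at rack (0, 0, 30); axes turn with the bin and match the rack's when shut. In them: bin x 0 to 150, width 180, side walls 5; floor top z = 5; front wall 6 thick to z = 110, back wall to 60, sides to 102 (x under 69) and 60 (rear). Cross rib on the floor x 60 to 66, to z = 20; the foot lies behind it, and may slide onto it as the bin tilts.
- bin_pull (a point): Grip point of the yellow pull tab on the bin's front, at (-30, 0, 90) in the axes of bin_pivot, which it shares. The tab is 20 thick along y, 26 high, and sticks out 45 from the front wall (x = -45 to 0); pinch it from above along y.
- stand_foot: The stand foot (0.24 to 0.39 kg): dark steel base plate 120 long (its y) x 56 (its x) x 8 thick, with a square aluminium neck 36 (y) x 30 (x) standing on its centre, up to 92 above the underside. Origin at the centre of the plate's underside, z up along the neck. Take it by the neck.
- pad: Fixed black rubber pad, 180 long (its y) x 110 (its x) x 8 thick, lying on the bench. Origin at the centre of its underside; its top is 8 above the bench.
- multimeter: Bystander: orange multimeter lying flat, 150 x 75 x 39, beside the rack. Origin at the centre of its underside.
- circuit_board: Bystander: green circuit board, 110 x 85 x 16, beyond the pad. Origin at the centre of its underside.
- solder_reel: Bystander: yellow reel, 60 across, 32 high, on the robot's side of the pad. Origin at the centre of its underside.

How it is judged:
By the outcome, as a careful person would: the job done as asked, in the order asked, and still so for the second after the job is handed in, with the robot touching nothing.
It also fails if it takes over 72 s, if anything falls off the work surface, if the arm or the gripper's body presses on something with over 40 N, if the wrist force passes 120 N, or if a joint passes its speed limit or range.

## Working session

There is one attempt and no reset: what is moved stays moved. The work goes in short steps, Python scripts to look and compute and a tool call to move; the robot and the scene stay as the last step left them, time stands still between calls to the robot, and variables do not carry over. Pictures are saved under pics/ and viewed, on a budget of 10 in all, crops included, one or two more only if the job needs it, and the job is handed in when it is done.

Besides the shell and the picture viewer there is one more tool, called after ">>>" in YAML: its name, and indented under it one key for each argument. arm_command: Moves the arm, as the interface text tells. Its arguments: {"type":"object","properties":{"motion":{"type":"array","items":{"type":"array"}},"newtons":{"type":"number"}},"required":["motion"]}

```bash
mkdir -p pics
python3 - <<'E'
from station import arm
import cv2,numpy as np
np.set_printoptions(precision=4,suppress=True)
print(arm.get_state())
for n in("scene","top","wrist"):
    print(n,arm.camera_info(n))
for n in("scene","top"):
    cv2.imwrite(f"pics/{n}0.png",cv2.resize(arm.grab_frame(n)[:,:,::-1],(800,600),interpolation=cv2.INTER_CUBIC))
E
```

```text
{'t': 0.0, 'q': array([-0.9619,  0.3594,  0.0111, -0.0003, -1.2241, -0.2881]), 'qd': array([ 0.0001, -0.0012, -0.0009,  0.0001, -0.0022, -0.001 ]), 'joint_efforts': array([  0.0007, -58.2715,  29.3083,   6.9979,   0.007 ,  -0.0001]), 'eef_pos': array([ 0.2127, -0.6402,  0.2476]), 'ee_rot': array([ 3.14  , -0.0002, -2.8209]), 'force': array([ 0.225 , -0.3787,  0.2458]), 'moment': array([-0.0597,  0.0059,  0.0149]), 'width': 0.08770367584320143}
scene {'fov_y': 51.486271114791286, 'cx': 283.58395895467277, 'cy': 201.9735637798549, 'view': array([[-0.7931,  0.609 , -0.0069,  0.4659],
       [ 0.3983,  0.5101, -0.7623, -0.176 ],
       [-0.4607, -0.6074, -0.6472,  1.3416],
       [ 0.    ,  0.    ,  0.    ,  1.    ]])}
top {'fov_y': 53.76990926833498, 'cx': 277.8590638639351, 'cy': 210.75103703327832, 'view': array([[-0.039 , -0.9992, -0.0026,  0.0721],
       [-0.9781,  0.0387, -0.2044,  0.6133],
       [ 0.2043, -0.0054, -0.9789,  0.8011],
       [ 0.    ,  0.    ,  0.    ,  1.    ]])}
wrist {'fov_y': 66.75248744923474, 'cx': 279.8269500267874, 'cy': 210.78073212750164, 'tool_from_camera': array([[-0.0001, -0.9569, -0.2904,  0.0789],
       [ 1.    ,  0.0002, -0.001 ,  0.0007],
       [ 0.001 , -0.2904,  0.9569, -0.1362],
       [ 0.    ,  0.    ,  0.    ,  1.    ]])}
```

View pics/scene0.png

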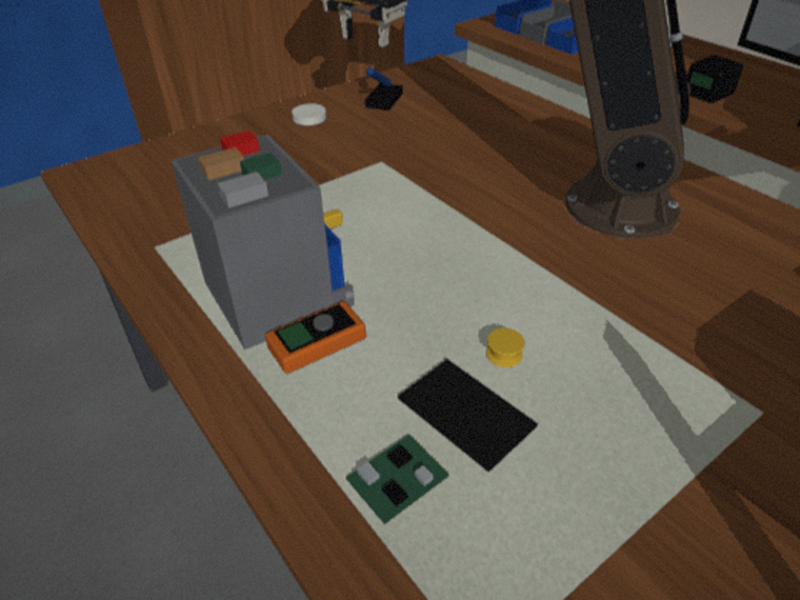

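View pics/top0.png

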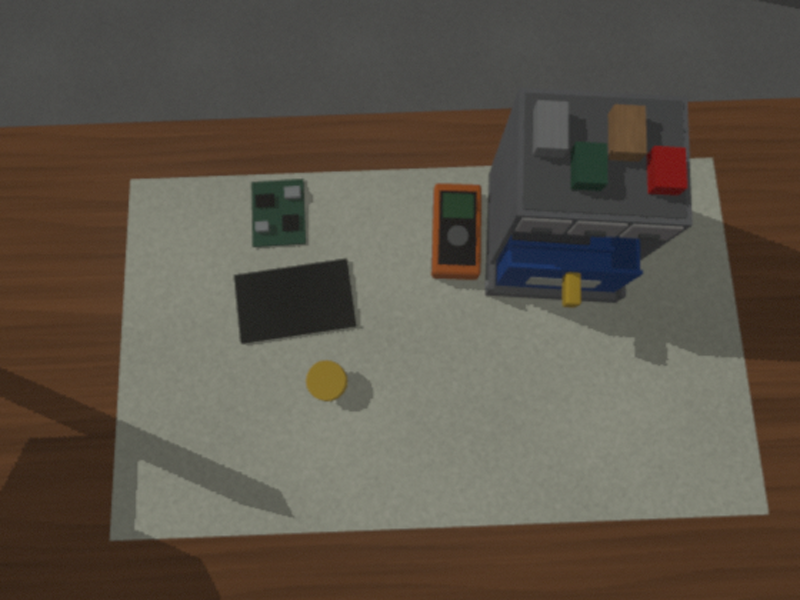

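The pictures show the tab at scene (333,218) and top (571,290), and the pad corners are clear in both views. The rack's top corners and plinth front are visible in the top view. Next I turn these into positions.

```bash
cat > h.py <<'E'
import numpy as np,cv2
from scipy.optimize import least_squares
from scipy.spatial.transform import Rotation as Ro
from station import arm
np.set_printoptions(precision=4,suppress=True)
def cam(n):
    c=arm.camera_info(n); f=210/np.tan(np.radians(c["fov_y"]/2))
    if n=="wrist":
        s=arm.get_state(); T=np.eye(4);T[:3,:3]=Ro.from_euler("xyz",s["ee_rot"]).as_matrix();T[:3,3]=s["eef_pos"]
        V=np.linalg.inv(T@c["tool_from_camera"])
    else: V=c["view"]
    return f,c["cx"],c["cy"],V
def proj(C,P):
    f,cx,cy,V=C; p=np.atleast_2d(P)@V[:3,:3].T+V[:3,3]
    return np.c_[cx+f*p[:,0]/p[:,2],cy+f*p[:,1]/p[:,2]]
def ray(C,uv):
    f,cx,cy,V=C; d=V[:3,:3].T@np.array([(uv[0]-cx)/f,(uv[1]-cy)/f,1]); return -V[:3,:3].T@V[:3,3],d/np.linalg.norm(d)
def onz(C,uv,z):
    o,d=ray(C,uv); return o+d*(z-o[2])/d[2]
def tri(C1,a,C2,b):
    o1,d1=ray(C1,a);o2,d2=ray(C2,b); s=np.linalg.lstsq(np.c_[d1,-d2],o2-o1,rcond=None)[0]
    p,q=o1+s[0]*d1,o2+s[1]*d2; return (p+q)/2,np.linalg.norm(p-q)
def fit(local,obs,x0):  # planar pose (x,y,yaw); obs: list of (cam, uv)
    def r(x):
        P=np.array(local)@Ro.from_euler("z",x[2]).as_matrix().T+[x[0],x[1],0]
        return np.concatenate([proj(c,p)[0]-uv for p,(c,uv) in zip(P,obs)])
    s=least_squares(r,x0); return s.x,s.fun.reshape(-1,2)
E
python3 - <<'E'
from h import *
T,S=cam("top"),cam("scene"); k=.7
t=lambda u,v:(T,np.array([u,v])*k); s=lambda u,v:(S,np.array([u,v])*k)
# pad corners top TL TR BR BL
pt=[(235,274),(347,260),(356,326),(242,343)]; ps=[(489,470),(398,397),(446,359),(537,424)]
ps2=[(489,470),(398,397),(446,359),(537,424)]
for a,b in zip(pt,ps): print("pad",tri(T,np.array(a)*k,S,np.array(b)*k),onz(T,np.array(a)*k,.008))
L=[(.055,.09,.008),(.055,-.09,.008),(-.055,-.09,.008),(-.055,.09,.008)]
print("padfit",*fit(L+L,[t(*a) for a in pt]+[s(*b) for b in ps],[.6,.2,0]))
print("rack+y front top",tri(T,np.array((523,209))*k,S,np.array((321,187))*k))
print("tab",tri(T,np.array((572,275))*k,S,np.array((333,215))*k))
R=[(.03,.102,.255),(.03,-.102,.255),(.195,-.102,.255),(.195,.102,.255),(-.01,.102,.024)]
ro=[t(523,209),t(690,221),t(688,101),t(525,94),t(487,290)]
R+=[R[0],R[1],R[2],R[3]]; ro+=[s(321,187),s(265,137),s(175,160),s(216,228)]
x,f=fit(R,ro,[.6,-.2,0]);print("rack",x,f)
for th in (0,.1,.2):
    P=Ro.from_euler("y",-th).apply([[-.03,0,.09],[-.045,0,.103],[0,0,.103],[0,.09,.11],[0,-.09,.11]])+[0,0,.03]
    P=Ro.from_euler("z",x[2]).apply(P)+[x[0],x[1],0]
    print(th,P[0],(proj(T,P)/k).round(),(proj(S,P)/k).round())
E
```

```text
pad (array([0.6799, 0.3028, 0.0058]), np.float64(0.004614764951793228)) [0.6808 0.3005 0.008 ]
pad (array([0.6978, 0.1249, 0.0019]), np.float64(0.0015071770765509253)) [0.6966 0.1239 0.008 ]
pad (array([0.591 , 0.1125, 0.005 ]), np.float64(7.412898130499468e-05)) [0.5905 0.1123 0.008 ]
pad (array([0.5708, 0.2897, 0.0043]), np.float64(0.0022648287716177614)) [0.571  0.2879 0.008 ]
padfit [0.6352 0.2081 0.1111] [[-1.3948  0.4435]
 [-0.3842 -1.3684]
 [-0.0831 -0.0234]
 [-1.6042  0.2375]
 [-0.842  -0.5536]
 [-1.198  -1.528 ]
 [ 0.2247 -1.0059]
 [ 0.3375 -0.6802]]
rack+y front top (array([ 0.6744, -0.0978,  0.2567]), np.float64(0.011390399072235123))
tab (array([ 0.6177, -0.1787,  0.1434]), np.float64(0.02011518291059561))
rack [ 0.6318 -0.1936 -0.101 ] [[-3.9158  4.5553]
 [ 2.4695  3.2885]
 [ 0.053  -3.0123]
 [-3.3804 -4.5257]
 [ 0.1692  1.642 ]
 [-0.8058 -0.1871]
 [ 1.7051 -2.2536]
 [-3.2696 -0.5298]
 [-2.9839 -5.483 ]]
0 [ 0.6019 -0.1906  0.12  ] [[572. 296.]
 [575. 305.]
 [575. 272.]
 [509. 267.]
 [644. 275.]] [[333. 218.]
 [340. 209.]
 [317. 217.]
 [340. 239.]
 [295. 190.]]
0.1 [ 0.5931 -0.1897  0.1166] [[571. 303.]
 [574. 313.]
 [575. 280.]
 [509. 275.]
 [644. 283.]] [[337. 218.]
 [345. 210.]
 [322. 215.]
 [346. 238.]
 [300. 189.]]
0.2 [ 0.5847 -0.1888  0.1122] [[570. 309.]
 [572. 320.]
 [574. 287.]
 [508. 283.]
 [643. 291.]] [[342. 219.]
 [350. 211.]
 [327. 214.]
 [352. 236.]
 [306. 188.]]
```

```bash
cat >> h.py <<'E'
RK=np.array([.6318,-.1936,-.101])
def rw(x,z,y=0): # rack (m) -> world
    return Ro.from_euler("z",RK[2]).apply([x,y,z])+[RK[0],RK[1],0]
def ori(lean,yaw): # fingers down, leaning by lean towards +x of yaw frame; tool x to the front
    return Ro.from_euler("z",yaw)*Ro.from_matrix(np.array([[-np.cos(lean),0,np.sin(lean)],[0,1,0],[-np.sin(lean),0,-np.cos(lean)]]))
def pose(): 
    s=arm.get_state(); return s["eef_pos"],Ro.from_euler("xyz",s["ee_rot"])
def plan(p1,R1,n,frm=None):
    p0,R0=frm or pose(); d=R0.inv().apply(np.array(p1)-p0); w=(R0.inv()*R1).as_rotvec()/n
    M=sum(Ro.from_rotvec(w*k).as_matrix() for k in range(n)); s=np.linalg.solve(M,d)
    print(n,"rows shift",(s*1000).round(1),"turn",np.degrees(w).round(2)); return p1,R1
E
python3 - <<'E'
from h import *
plan([.50,-.20,.27],ori(0,-.101),15)
E
```

```text
15 rows shift [-22.8  27.   -1.5] turn [ 0.01 -0.    1.61]
```

>>> arm_command:
  motion:
    - [[-22.8,27,-1.5],[0,0,1.61],1]
    - [[-22.8,27,-1.5],[0,0,1.61],1]
    - [[-22.8,27,-1.5],[0,0,1.61],1]
    - [[-22.8,27,-1.5],[0,0,1.61],1]
    - [[-22.8,27,-1.5],[0,0,1.61],1]
    - [[-22.8,27,-1.5],[0,0,1.61],1]
    - [[-22.8,27,-1.5],[0,0,1.61],1]
    - [[-22.8,27,-1.5],[0,0,1.61],1]
    - [[-22.8,27,-1.5],[0,0,1.61],1]
    - [[-22.8,27,-1.5],[0,0,1.61],1]
    - [[-22.8,27,-1.5],[0,0,1.61],1]
    - [[-22.8,27,-1.5],[0,0,1.61],1]
    - [[-22.8,27,-1.5],[0,0,1.61],1]
    - [[-22.8,27,-1.5],[0,0,1.61],1]
    - [[-22.8,27,-1.5],[0,0,1.61],1]
    - [[0,0,0],[0,0,0],1]

```text
t: 1.43
eef_pos: [0.5033, -0.1962, 0.2708]
ee_rot: [3.141, 0.001, 3.042]
force: [-0.0, -1.7, -0.1]
width: 0.0872
```

Run:
```python
from h import *
print(pose()[0],arm.get_state()["ee_rot"])
np.save("V1.npy",cam("wrist")[3])
cv2.imwrite("pics/w1.png",cv2.resize(arm.grab_frame("wrist")[:,:,::-1],(800,600),interpolation=cv2.INTER_CUBIC))
```

```text
[ 0.5033 -0.1962  0.2708] [3.1414 0.0006 3.0425]
```

View pics/w1.png

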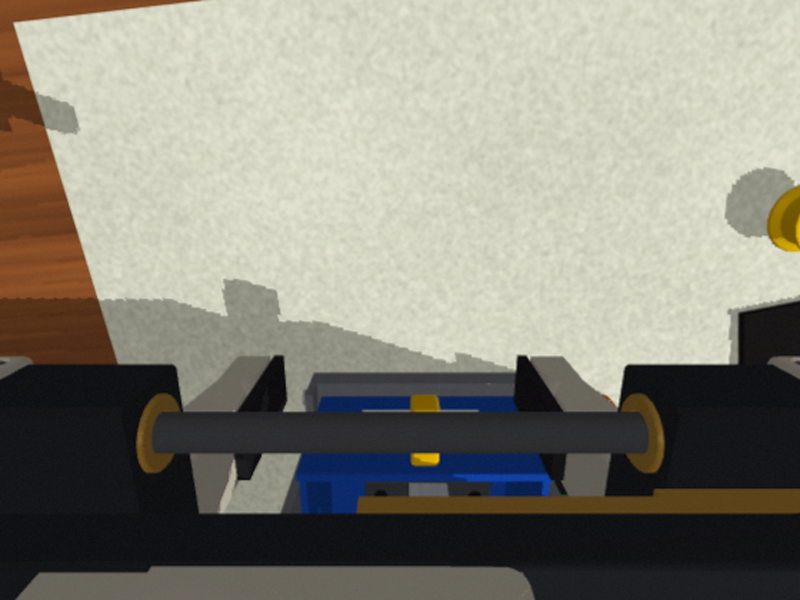

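The wrist view shows the tab centred at about (425,430), spanning u 411–440. The front wall's top edge runs from (296,478) to (550,473), the plinth's front edge is at v≈374 with its left corner at (312,374), and the foot's neck is seen in the bin at (428,490). I'll refit the rack with these.

Run:
```python
from h import *
f,cx,cy,_=cam("wrist"); W=(f,cx,cy,np.load("V1.npy")); T,S=cam("top"),cam("scene");k=.7
q=np.array
# tab end top edge centre: wrist (425,396) ; top view near end (571,306)->bottom? use top-of-tab far end
print("tab outer end, wrist/top", tri(W,q((425,396))*k,T,q((571,304))*k))
def B(th,p): return Ro.from_euler("y",-th).apply(p)+[0,0,.03]
names=["frontL","frontR","tab outer top c","plinth -y","plinth +y","frontL in"]
def loc(th): return np.vstack([B(th,[[0,-.09,.11],[0,.09,.11],[-.045,0,.103],]),[[-.01,-.102,.024],[-.01,.102,.024]]])
obs=[(W,q((296,478))*k),(W,q((550,474))*k),(W,q((425,396))*k),(W,q((312,374))*k)]
obsT=[(T,q((641,268))*k),(T,q((498,262))*k)]
def r(x):
    L=loc(x[3]); P=Ro.from_euler("z",x[2]).apply(L)+[x[0],x[1],0]
    o=[proj(c,p)[0]-u for p,(c,u) in zip(P,obs)]
    o+=[proj(T,P[4])[0]-q((487,290))*k, proj(T,P[2])[0]-q((571,304))*k]
    R=Ro.from_euler("z",x[2]).apply([(.03,.102,.255),(.03,-.102,.255)])+[x[0],x[1],0]
    o+=[proj(T,R[0])[0]-q((523,209))*k,proj(T,R[1])[0]-q((690,221))*k]
    return np.concatenate(o)
s=least_squares(r,[.63,-.19,-.1,0],loss="soft_l1"); print(s.x,r(s.x).reshape(-1,2))
```

```text
tab outer end, wrist/top (array([ 0.5899, -0.1882,  0.1117]), np.float64(0.00644242568632758))
[ 0.6371 -0.1918 -0.1029  0.0503] [[-0.7532 -3.351 ]
 [ 3.2016  0.1111]
 [ 0.2383  9.5834]
 [-1.9619  9.8591]
 [-0.8349 -0.7932]
 [ 0.9065  0.5516]
 [-5.2265  1.4415]
 [ 0.9603  0.3658]]
```

Run:
```python
from h import *
f,cx,cy,_=cam("wrist"); W=(f,cx,cy,np.load("V1.npy")); T,S=cam("top"),cam("scene");k=.7
q=np.array
def B(th,p): return Ro.from_euler("y",-th).apply(p)+[0,0,.03]
def r(x):
    L=np.vstack([B(x[3],[[0,-.09,.11],[0,.09,.11],[-.045,0,.077]]),[[-.01,-.102,0],[-.01,.102,.024],(.03,.102,.255),(.03,-.102,.255)]])
    P=Ro.from_euler("z",x[2]).apply(L)+[x[0],x[1],0]
    obs=[(W,(296,478)),(W,(550,474)),(W,(425,396)),(W,(310,374)),(T,(487,290)),(T,(523,209)),(T,(690,221))]
    o=[proj(c,p)[0]-q(u)*k for p,(c,u) in zip(P,obs)]
    o+=[proj(T,P[2])[0]-q((571,304))*k]
    return np.concatenate(o)
s=least_squares(r,[.63,-.19,-.1,0],loss="soft_l1"); print(s.x,r(s.x).reshape(-1,2))
x=s.x
for p in ([-.03,0,.09],[-.045,0,.09]): print(Ro.from_euler("z",x[2]).apply(B(x[3],p))+[x[0],x[1],0])
```

```text
[ 0.6366 -0.1935 -0.0972  0.0212] [[-2.3015 -0.4347]
 [ 1.259   2.1536]
 [-2.9314  0.0937]
 [ 1.4505  1.8955]
 [-0.0414 -0.3209]
 [-4.3128  2.0376]
 [ 1.8887  0.3015]
 [-1.6589  1.5299]]
[ 0.6048 -0.1904  0.1193]
[ 0.5899 -0.1889  0.119 ]
```

```bash
sed -i 's/^RK=.*/RK=np.array([.6365,-.193,-.099])/' h.py
cat >> h.py <<'E'
def bt(th,x,z): # bin point -> rack x,z
    c,s=np.cos(th),np.sin(th); return x*c-z*s, .03+x*s+z*c
E
python3 - <<'E'
from h import *
P=plan([.602,-.188,.20],ori(0,RK[2]),4); plan([.602,-.188,.125],ori(0,RK[2]),3,P)
E
```

```text
4 rows shift [-24.8   4.8  17.6] turn [ 0.   -0.01  0.02]
3 rows shift [ 0.  0. 25.] turn [0. 0. 0.]
```

>>> arm_command:
  motion:
    - [[-24.8,4.8,17.6],[0,0,0],1]
    - [[-24.8,4.8,17.6],[0,0,0],1]
    - [[-24.8,4.8,17.6],[0,0,0],1]
    - [[-24.8,4.8,17.6],[0,0,0],1]
    - [[0,0,25],[0,0,0],1]
    - [[0,0,25],[0,0,0],1]
    - [[0,0,25],[0,0,0],1]
    - [[0,0,0],[0,0,0],1]
    - [[0,0,0],[0,0,0],0]
    - [[0,0,0],[0,0,0],0]
    - [[0,0,0],[0,0,0],0]
    - [[0,0,0],[0,0,0],0]
    - [[0,0,0],[0,0,0],0]
    - [[0,0,0],[0,0,0],0]
    - [[0,0,0],[0,0,0],0]
  newtons: 40

```text
t: 2.73
eef_pos: [0.6008, -0.1904, 0.1263]
ee_rot: [3.142, 0.001, 3.041]
force: [1.1, 0.5, 0.1]
width: 0.0464
```

Run:
```python
from h import *
print(arm.get_state())
# rotate about pivot: plan arc from the current TCP in rack axes
p,R=pose(); d=Ro.from_euler("z",-RK[2]).apply(p-[RK[0],RK[1],0]); x,z=d[0],d[2]-.03; print("bin xz",x,z)
th=.80
P=rw(x*np.cos(th)-z*np.sin(th),.03+x*np.sin(th)+z*np.cos(th),d[1])
P=plan(P,R*Ro.from_rotvec([0,-th,0]),20)
print(P[0],P[1].as_matrix()[:,2])
```

```text
{'t': 2.7333, 'q': array([ 0.0023,  0.3851, -0.2472,  0.    , -0.9375, -1.6737]), 'qd': array([-0.    ,  0.0056, -0.0027,  0.0008, -0.0004, -0.0004]), 'joint_efforts': array([ -0.0206, -56.1689,  25.1389,   5.9743,  -0.0831,   0.0007]), 'eef_pos': array([ 0.6008, -0.1904,  0.1263]), 'ee_rot': array([3.1415, 0.001 , 3.041 ]), 'force': array([1.1148, 0.5233, 0.0858]), 'moment': array([-0.0825, -0.0149, -0.0043]), 'width': 0.04636521462383125}
bin xz -0.03582217369361619 0.09630107670914698
20 rows shift [ 3.8 -0.   1.5] turn [-0.   -2.29 -0.  ]
[ 0.5428 -0.1847  0.0714] [ 0.7144 -0.0721 -0.696 ]
```

>>> arm_command:
  motion:
    - [[0,0,0],[0,0,0],0]
    - [[0,0,0],[0,0,0],0]
    - [[0,0,0],[0,0,0],0]
    - [[0,0,0],[0,0,0],0]
    - [[0,0,0],[0,0,0],0]
    - [[0,0,0],[0,0,0],0]
    - [[0,0,0],[0,0,0],0]

```text
t: 3.32
eef_pos: [0.6007, -0.1884, 0.1256]
ee_rot: [3.139, 0.0, 3.041]
force: [-1.3, 11.1, 2.5]
width: 0.0194
```

>>> arm_command:
  motion:
    - [[3.8,0,1.5],[0,-2.29,0],0]
    - [[3.8,0,1.5],[0,-2.29,0],0]
    - [[3.8,0,1.5],[0,-2.29,0],0]
    - [[3.8,0,1.5],[0,-2.29,0],0]
    - [[3.8,0,1.5],[0,-2.29,0],0]
    - [[3.8,0,1.5],[0,-2.29,0],0]

```text
t: 3.82
eef_pos: [0.5816, -0.1864, 0.1168]
ee_rot: [3.14, 0.248, 3.042]
force: [0.7, 11.5, 7.5]
width: 0.02
```

>>> arm_command:
  motion:
    - [[3.8,0,1.5],[0,-2.29,0],0]
    - [[3.8,0,1.5],[0,-2.29,0],0]
    - [[3.8,0,1.5],[0,-2.29,0],0]
    - [[3.8,0,1.5],[0,-2.29,0],0]
    - [[3.8,0,1.5],[0,-2.29,0],0]
    - [[3.8,0,1.5],[0,-2.29,0],0]
    - [[3.8,0,1.5],[0,-2.29,0],0]
    - [[3.8,0,1.5],[0,-2.29,0],0]
    - [[3.8,0,1.5],[0,-2.29,0],0]

```text
t: 4.57
eef_pos: [0.5662, -0.1995, 0.1081]
ee_rot: [3.104, 0.575, 3.059]
force: [22.8, 77.2, -2.9]
width: 0.0464
```

>>> arm_command:
  motion:
    - [[3.8,0,1.5],[0,-2.29,0],0]
    - [[3.8,0,1.5],[0,-2.29,0],0]
    - [[3.8,0,1.5],[0,-2.29,0],0]
    - [[0,0,0],[0,0,0],0]

```text
t: 4.9
eef_pos: [0.5543, -0.2015, 0.0972]
ee_rot: [3.091, 0.646, 3.037]
force: [30.6, 77.6, -15.3]
width: 0.0533
```

Run:
```python
from h import *
print(arm.get_state())
cv2.imwrite("pics/t2.png",cv2.resize(arm.grab_frame("top")[120:270,300:500,::-1],(800,600),interpolation=cv2.INTER_CUBIC))
```

```text
{'t': 4.9, 'q': array([-0.0759,  0.1948, -0.6636, -0.4726, -0.0734, -1.1224]), 'qd': array([ 0.0201,  0.0121, -0.0577,  0.2848,  0.0062, -0.3485]), 'joint_efforts': array([-49.7839, -42.0423,   9.5469,   8.3559,  10.3607,   4.1992]), 'eef_pos': array([ 0.5543, -0.2015,  0.0972]), 'ee_rot': array([3.0908, 0.6461, 3.0368]), 'force': array([ 30.5996,  77.5832, -15.3179]), 'moment': array([21.74  , -3.6259, 16.223 ]), 'width': 0.05326010029824725}
```

View pics/t2.png

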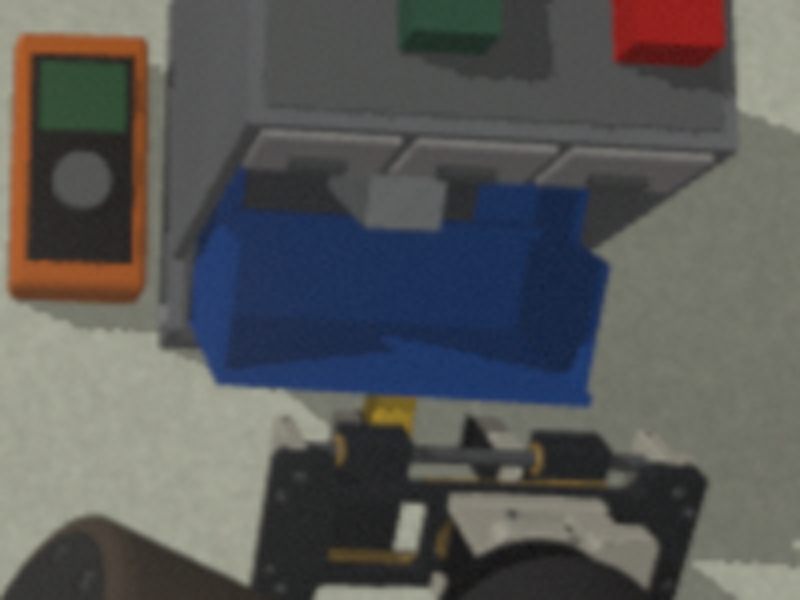

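The crop shows the tab at (390,410) under the +y finger. The wrist came near its singularity (q5≈0), swerved sideways, and the tab slipped out of the pinch. The bin is partly tilted. I'll open and lean back out.

>>> arm_command:
  motion:
    - [[0,0,0],[0,0,0],1]
    - [[0,0,0],[0,0,0],1]
    - [[0,0,0],[0,0,0],1]
    - [[0,0,0],[0,0,0],1]
    - [[0,0,-5],[0,2.3,0],1]
    - [[0,0,-5],[0,2.3,0],1]

```text
t: 5.45
eef_pos: [0.5438, -0.2154, 0.1018]
ee_rot: [3.106, 0.588, 3.034]
force: [-0.1, -2.9, 0.8]
width: 0.086
```

Run:
```python
from h import *
s=arm.get_state();print(s["q"],s["eef_pos"],s["ee_rot"],s["force"],s["width"])
T=cam("top")
for th in (.3,.4,.5,.6,.7,.8):
    P=[rw(*bt(th,0,.11),y) for y in(.09,-.09)]; print(th,proj(T,P).round(1).tolist())
```

```text
[-0.0465  0.1808 -0.7824 -0.1103 -0.0187 -1.511 ] [ 0.5438 -0.2154  0.1018] [3.1058 0.588  3.0343] [-0.0799 -2.8792  0.7966] 0.08598475540278681
0.3 [[355.0, 201.5], [449.2, 206.9]]
0.4 [[354.5, 207.2], [448.6, 212.6]]
0.5 [[354.0, 212.7], [447.7, 218.1]]
0.6 [[353.3, 218.0], [446.6, 223.5]]
0.7 [[352.6, 223.1], [445.4, 228.5]]
0.8 [[351.9, 227.8], [444.0, 233.2]]
```

The bin stands at about 0.55 rad. I'll fit a quick arm model so that later leans keep q5 inside its range.

```bash
cat >> h.py <<'E'
E_=lambda a,x:Ro.from_euler(a,x)
def fk(q,k,s4=1,s6=1):
    h,L1,L2,a,d,b,c6=k; e=q[2]-q[1]
    F=E_("z",q[0])*E_("y",-e); W=F*E_("x",s4*q[3])*E_("y",-q[4])
    p=E_("z",q[0]).apply([L1*np.sin(q[1]),b,h+L1*np.cos(q[1])])+F.apply([L2,0,a])+W.apply([d,0,0])
    R=W*E_("x",s6*q[5]+c6)*E_("y",np.pi/2)
    return p,R
E
cat > fit.py <<'E'
from h import *
D=[([-0.9619,0.3594,0.0111,-0.0003,-1.2241,-0.2881],[0.2127,-0.6402,0.2476],[3.14,-0.0002,-2.8209]),
([0.0023,0.3851,-0.2472,0,-0.9375,-1.6737],[0.6008,-0.1904,0.1263],[3.1415,0.001,3.041]),
([-0.0759,0.1948,-0.6636,-0.4726,-0.0734,-1.1224],[0.5543,-0.2015,0.0972],[3.0908,0.6461,3.0368]),
([-0.0465,0.1808,-0.7824,-0.1103,-0.0187,-1.511],[0.5438,-0.2154,0.1018],[3.1058,0.588,3.0343])]
best=None
for s4 in(1,-1):
  for s6 in(1,-1):
    for c0 in (0,1.57,3.14,-1.57):
      def r(k):
        o=[]
        for q,p,e in D:
            P,R=fk(q,k,s4,s6); o+=list(P-p)+list(.3*(E_("xyz",e).inv()*R).as_rotvec())
        return np.array(o)
      s=least_squares(r,[.3,.4,.4,0,.2,-.19,c0])
      if best is None or s.cost<best[0]: best=(s.cost,s4,s6,s.x,abs(s.fun).max())
print(best)
E
python3 fit.py
```

```text
(np.float64(0.0011313157859094102), -1, -1, array([ 0.049 ,  0.5734,  0.4467,  0.0536,  0.2358, -0.1852, -1.5708]), np.float64(0.023248082369687076))
```

```bash
sed -i 's/h,L1,L2,a,d,b,c6=k;/h,L1,L2,a,d,b,c6,b2,g=k;/; s/W.apply(\[d,0,0\])/W.apply([d,b2,g])/' h.py; sed -i 's/\[.3,.4,.4,0,.2,-.19,c0\]/[.3,.4,.4,0,.2,-.19,c0,0,0]/; s/^print(best)/print(best[:3],best[3]);\nprint(r.__name__)\nfor q,p,e in D:\n    P,R=fk(q,best[3],*best[1:3]); print((P-p)*1000,(E_("xyz",e).inv()*R).as_rotvec())/' fit.py; python3 fit.py
```

```text
(np.float64(1.3132102190330604e-09), -1, -1) [ 0.1982  0.6021  0.4636 -0.      0.3559 -0.0005 -1.5708 -0.1913 -0.0001]
r
[0.0014 0.0033 0.0143] [-0. -0.  0.]
[ 0.0019 -0.0129 -0.0221] [-0.  0.  0.]
[-0.0093  0.0059  0.0119] [-0.      0.0001  0.    ]
[ 0.0073  0.0043 -0.0041] [-0.     -0.0001 -0.0001]
```

```bash
cat >> h.py <<'E'
KK=[.1982,.6021,.4636,0,.3559,-.0005,-np.pi/2,-.1913,0]
LO=np.array([-3.07,-1.43,-1.02,-3.03,-3.05,-3.03]);HI=np.array([3.07,2.12,1.25,1.67,0,3.03])
def ik(p,R,q0):
    def r(q):
        P,Q=fk(q,KK,-1,-1); return np.r_[P-p,.3*(R.inv()*Q).as_rotvec()]
    s=least_squares(r,np.clip(q0,LO+1e-4,HI-1e-4),bounds=(LO,HI),xtol=1e-12,ftol=1e-12); return s.x,abs(s.fun).max()*1000
E
python3 - <<'E'
from h import *
q0=arm.get_state()["q"]; q0=[0,.2,-.5,0,-.3,-1.6]
seeds=[q0,[.5,.2,-.5,-2.8,-.3,1.2],[-.5,.2,-.5,1.5,-.3,-3],[0,.2,-.5,-1.5,-.3,0]]
def best(p,R):
    c=[ik(p,R,s) for s in seeds]; ok=[x for x in c if x[1]<.5] or [min(c,key=lambda x:x[1])]
    return [(x[0].round(2),round(x[1],2)) for x in ok]
for lean in (.2,.3,.4,.5):
    R=ori(lean,RK[2]); u=R.apply([0,0,1])
    for th in (.55,.8):
        print("tab",lean,th,best(rw(*bt(th,-.033,.092))-.003*u,R))
for lean in (.6,.7,.8):
    R=ori(lean,RK[2]); u=R.apply([0,0,1]); print("foot",lean,best(rw(.012,.150)-.003*u,R))
    print("foot back 100",lean,best(rw(.012,.150)-.103*u,R))
E
```

```text
tab 0.2 0.55 [(array([ 0.03,  0.28, -0.55,  0.05, -0.55, -1.74]), np.float64(0.0)), (array([ 0.03,  0.28, -0.55,  0.05, -0.55, -1.74]), np.float64(0.0)), (array([ 0.03,  0.28, -0.55,  0.05, -0.55, -1.74]), np.float64(0.0)), (array([ 0.03,  0.28, -0.55,  0.05, -0.55, -1.74]), np.float64(0.0))]
tab 0.2 0.8 [(array([ 0.03,  0.29, -0.6 ,  0.06, -0.48, -1.75]), np.float64(0.0)), (array([ 0.03,  0.29, -0.6 ,  0.06, -0.48, -1.75]), np.float64(0.0)), (array([ 0.03,  0.29, -0.6 ,  0.06, -0.48, -1.75]), np.float64(0.0)), (array([ 0.03,  0.29, -0.6 ,  0.06, -0.48, -1.75]), np.float64(0.0))]
tab 0.3 0.55 [(array([ 0.03,  0.24, -0.66,  0.11, -0.38, -1.8 ]), np.float64(0.0)), (array([ 0.03,  0.24, -0.66,  0.11, -0.38, -1.8 ]), np.float64(0.0)), (array([ 0.03,  0.24, -0.66,  0.11, -0.38, -1.8 ]), np.float64(0.0)), (array([ 0.03,  0.24, -0.66,  0.11, -0.38, -1.8 ]), np.float64(0.0))]
tab 0.3 0.8 [(array([ 0.04,  0.26, -0.71,  0.13, -0.31, -1.83]), np.float64(0.0)), (array([ 0.04,  0.26, -0.71,  0.13, -0.31, -1.83]), np.float64(0.0)), (array([ 0.04,  0.26, -0.71,  0.13, -0.31, -1.83]), np.float64(0.0
[... 646 characters left out ...]
,  0.21, -0.74,  0.38, -0.04, -2.01]), np.float64(8.75))]
foot back 100 0.6 [(array([ 0.03,  0.01, -0.74,  0.33, -0.24, -2.  ]), np.float64(0.0)), (array([ 0.03,  0.01, -0.74,  0.33, -0.24, -2.  ]), np.float64(0.0)), (array([ 0.03,  0.01, -0.74,  0.33, -0.24, -2.  ]), np.float64(0.0)), (array([ 0.03,  0.01, -0.74,  0.33, -0.24, -2.  ]), np.float64(0.0))]
foot 0.7 [(array([-0.01,  0.22, -0.65, -0.07, -0.  , -1.57]), np.float64(16.87))]
foot back 100 0.7 [(array([-0.06, -0.01, -0.9 ,  0.61, -0.  , -2.21]), np.float64(8.13))]
foot 0.8 [(array([-0.05,  0.22, -0.54, -0.57, -0.  , -1.03]), np.float64(9.76))]
foot back 100 0.8 [(array([-0.01, -0.01, -0.77, -0.07, -0.  , -1.56]), np.float64(20.18))]
```

```bash
cat >> h.py <<'E'
def sols(p,R,n=60,seed=0):
    g=np.random.default_rng(seed); out=[]
    for _ in range(n):
        q,e=ik(p,R,g.uniform(LO,HI)*[.4,.6,1,1,.6,1])
        if e<.3 and not any(abs(q-o).max()<.03 for o in out): out.append(q)
    return out
E
python3 - <<'E'
from h import *
for lean in (.55,.65,.75):
  for hp in (0,np.pi):
    R=ori(lean,RK[2])*E_("z",hp); u=R.apply([0,0,1])
    for b in (.003,.103): print("foot",lean,hp,b,*sols(rw(.012,.150)-b*u,R))
R=ori(.7,RK[2]);u=R.apply([0,0,1])
print("tab",sols(rw(*bt(.8,-.033,.092))-.003*u,R))
R=ori(0,.111)
print("pad",sols([.635,.208,.08],R),sols([.635,.208,.08],R*E_("z",np.pi)))
E
```

```text
foot 0.55 0 0.003
foot 0.55 0 0.103 [ 0.0419  0.0258 -0.6508  0.2123 -0.3559 -1.8905]
foot 0.55 3.141592653589793 0.003
foot 0.55 3.141592653589793 0.103 [ 0.0419  0.0258 -0.6508  0.2123 -0.3559  1.2511]
foot 0.65 0 0.003
foot 0.65 0 0.103
foot 0.65 3.141592653589793 0.003
foot 0.65 3.141592653589793 0.103
foot 0.75 0 0.003
foot 0.75 0 0.103
foot 0.75 3.141592653589793 0.003
foot 0.75 3.141592653589793 0.103
tab []
pad [array([ 0.6077,  0.4872, -0.2006, -0.    , -0.8829, -2.0675])] [array([ 0.6077,  0.4872, -0.2006,  0.    , -0.8829,  1.0741])]
```

Run:
```python
from h import *
for zg in (.07,.08):
  # foot against rib: plate centre x .094, underside z .005
  g=bt(.8,.094,.005+zg); print(zg,"grasp rack",g)
  for dy in (0,.05,.1):
    row=[]
    for lean in np.arange(.35,.66,.05):
      R=ori(lean,RK[2]+dy);u=R.apply([0,0,1]); q,e=ik(rw(*g)-.003*u,R,[0,.2,-.7,.1,-.2,-1.7]); row.append((round(lean,2),round(q[4],2),round(q[3],2),round(e,1)))
    print(dy,row)
```

```text
0.07 grasp rack (np.float64(0.011688723861169321), np.float64(0.14968447574559257))
0 [(np.float64(0.35), np.float64(-0.51), np.float64(0.08), np.float64(0.0)), (np.float64(0.4), np.float64(-0.42), np.float64(0.11), np.float64(0.0)), (np.float64(0.45), np.float64(-0.33), np.float64(0.16), np.float64(0.0)), (np.float64(0.5), np.float64(-0.22), np.float64(0.26), np.float64(0.0)), (np.float64(0.55), np.float64(-0.05), np.float64(0.56), np.float64(1.9)), (np.float64(0.6), np.float64(-0.04), np.float64(0.37), np.float64(8.8)), (np.float64(0.65), np.float64(-0.02), np.float64(0.17), np.float64(14.6))]
0.05 [(np.float64(0.35), np.float64(-0.53), np.float64(0.04), np.float64(0.0)), (np.float64(0.4), np.float64(-0.45), np.float64(0.05), np.float64(0.0)), (np.float64(0.45), np.float64(-0.36), np.float64(0.07), np.float64(0.0)), (np.float64(0.5), np.float64(-0.27), np.float64(0.11), np.float64(0.0)), (np.float64(0.55), np.float64(-0.16), np.float64(0.19), np.float64(0.0)), (np.float64(0.6), np.float64(-0.04), np.float64(0.32), np.float64(2.7)), (np.float64(0.65), np.float64(-0.02), np.float64(0
[... 1495 characters left out ...]
t64(0.18), np.float64(0.0)), (np.float64(0.6), np.float64(-0.04), np.float64(0.36), np.float64(2.0)), (np.float64(0.65), np.float64(-0.02), np.float64(0.17), np.float64(6.5))]
0.1 [(np.float64(0.35), np.float64(-0.56), np.float64(-0.0), np.float64(0.0)), (np.float64(0.4), np.float64(-0.48), np.float64(-0.0), np.float64(0.0)), (np.float64(0.45), np.float64(-0.41), np.float64(-0.01), np.float64(0.0)), (np.float64(0.5), np.float64(-0.33), np.float64(-0.01), np.float64(0.0)), (np.float64(0.55), np.float64(-0.25), np.float64(-0.01), np.float64(0.0)), (np.float64(0.6), np.float64(-0.17), np.float64(-0.02), np.float64(0.0)), (np.float64(0.65), np.float64(-0.09), np.float64(-0.04), np.float64(0.0))]
```

Run:
```python
from h import *
p,R=pose(); A=(p-R.apply([0,0,.06]),R); print("retreat: 3 rows z -20")
G=ori(.3,RK[2]);u=G.apply([0,0,1]);g=rw(*bt(.55,-.034,.093),.002)-.003*u
B=plan(g-.06*u,G,6,A); plan(g,G,4,B); print(g)
```

```text
retreat: 3 rows z -20
6 rows shift [-4.   5.9  2.2] turn [ 0.31  2.75 -0.02]
4 rows shift [ 0.  0. 15.] turn [0. 0. 0.]
[ 0.5586 -0.1833  0.0944]
```

>>> arm_command:
  motion:
    - [[0,0,-20],[0,0,0],1]
    - [[0,0,-20],[0,0,0],1]
    - [[0,0,-20],[0,0,0],1]
    - [[0,0,0],[0,0,0],1]

```text
t: 5.78
eef_pos: [0.5089, -0.215, 0.1546]
ee_rot: [3.107, 0.592, 3.035]
force: [0.1, -0.5, 0.7]
width: 0.0878
```

Run:
```python
from h import *
G=ori(.3,RK[2]);u=G.apply([0,0,1]);g=rw(*bt(.55,-.034,.093),.002)-.003*u
print(pose()[0],arm.get_state()["q"]);B=plan(g-.06*u,G,8); plan(g,G,4,B); print(g)
```

```text
[ 0.5089 -0.215   0.1546] [-0.0454  0.0258 -0.8301 -0.002  -0.1219 -1.6193]
8 rows shift [-3.   4.5  2. ] turn [ 0.22  2.09 -0.01]
4 rows shift [ 0.  0. 15.] turn [0. 0. 0.]
[ 0.5586 -0.1833  0.0944]
```

>>> arm_command:
  motion:
    - [[-3,4.5,2],[0.22,2.09,0],1]
    - [[-3,4.5,2],[0.22,2.09,0],1]
    - [[-3,4.5,2],[0.22,2.09,0],1]
    - [[-3,4.5,2],[0.22,2.09,0],1]
    - [[-3,4.5,2],[0.22,2.09,0],1]
    - [[-3,4.5,2],[0.22,2.09,0],1]
    - [[-3,4.5,2],[0.22,2.09,0],1]
    - [[-3,4.5,2],[0.22,2.09,0],1]
    - [[0,0,15],[0,0,0],1]
    - [[0,0,15],[0,0,0],1]
    - [[0,0,15],[0,0,0],1]
    - [[0,0,15],[0,0,0],1]
    - [[0,0,0],[0,0,0],0.3]
    - [[0,0,0],[0,0,0],0.3]

```text
t: 6.95
eef_pos: [0.5583, -0.1836, 0.0903]
ee_rot: [3.141, 0.295, 3.041]
force: [-1.0, 0.7, 0.0]
width: 0.0796
```

Run:
```python
from h import *
s=arm.get_state();print(s["q"],s["eef_pos"],s["ee_rot"],s["force"],s["width"])
np.save("V2.npy",cam("wrist")[3])
cv2.imwrite("pics/w2.png",cv2.resize(arm.grab_frame("wrist")[:,:,::-1],(640,480)))
```

```text
[ 0.0382  0.2443 -0.6596  0.108  -0.377  -1.8044] [ 0.5583 -0.1836  0.0903] [3.141  0.2945 3.0407] [-0.9747  0.6865  0.0146] 0.07955174103846646
```

View pics/w2.png

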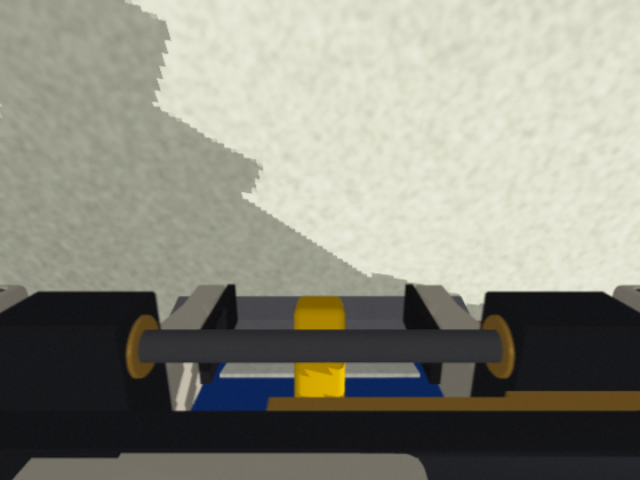

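The tab (u 294–345) is centred between the fingers (236, 404). Next I close and pull along the arc.

Run:
```python
from h import *
p,R=pose(); G=ori(.3,RK[2]); pv=rw(0,.03); d=E_("z",-RK[2]).apply(p+.003*G.apply([0,0,1])-pv)
f=(p,G)
for dt in (.08,.16,.24,.29):
    n=E_("z",RK[2]).apply(E_("y",-dt).apply(d))+pv-.003*G.apply([0,0,1]); f=plan(n,G,3,f)
```

```text
3 rows shift [ 2.  -0.   1.6] turn [0. 0. 0.]
3 rows shift [ 1.9 -0.   1.8] turn [0. 0. 0.]
3 rows shift [1.8 0.  1.9] turn [0. 0. 0.]
3 rows shift [ 1.  -0.   1.3] turn [0. 0. 0.]
```

>>> arm_command:
  motion:
    - [[0,0,0],[0,0,0],0]
    - [[0,0,0],[0,0,0],0]
    - [[0,0,0],[0,0,0],0]
    - [[0,0,0],[0,0,0],0]
    - [[0,0,0],[0,0,0],0]
    - [[0,0,0],[0,0,0],0]
    - [[0,0,0],[0,0,0],0]
    - [[0,0,0],[0,0,0],0]
    - [[0,0,0],[0,0,0],0]
    - [[0,0,0],[0,0,0],0]
    - [[0,0,0],[0,0,0],0]
    - [[2,0,1.6],[0,0,0],0]
    - [[2,0,1.6],[0,0,0],0]
    - [[2,0,1.6],[0,0,0],0]
    - [[1.9,0,1.8],[0,0,0],0]
    - [[1.9,0,1.8],[0,0,0],0]
    - [[1.9,0,1.8],[0,0,0],0]

```text
t: 8.42
eef_pos: [0.5518, -0.1832, 0.0806]
ee_rot: [3.141, 0.301, 3.041]
force: [-8.8, -3.8, 20.2]
width: 0.0195
```

>>> arm_command:
  motion:
    - [[1.8,0,1.9],[0,0,0],0]
    - [[1.8,0,1.9],[0,0,0],0]
    - [[1.8,0,1.9],[0,0,0],0]
    - [[1,0,1.3],[0,0,0],0]
    - [[0,0,0],[0,0,0],0]

```text
t: 8.83
eef_pos: [0.5469, -0.1828, 0.071]
ee_rot: [3.141, 0.299, 3.04]
force: [-6.2, -2.9, 13.6]
width: 0.0196
```

>>> arm_command:
  motion:
    - [[1,0,1.4],[0,0,0],0]
    - [[1,0,1.4],[0,0,0],0]
    - [[0,0,0],[0,0,0],0]

```text
t: 9.08
eef_pos: [0.5454, -0.1826, 0.0675]
ee_rot: [3.141, 0.298, 3.04]
force: [-6.2, -3.2, 13.4]
width: 0.0203
```

>>> arm_command:
  motion:
    - [[1,0,1.4],[0,0,0],0]
    - [[1,0,1.4],[0,0,0],0]
    - [[0,0,0],[0,0,0],0]

```text
t: 9.33
eef_pos: [0.5451, -0.1826, 0.0662]
ee_rot: [3.141, 0.301, 3.041]
force: [-15.9, 0.1, 32.5]
width: 0.0195
```

>>> arm_command:
  motion:
    - [[0,0,0],[0,0,0],0.6]
    - [[0,0,0],[0,0,0],0.6]
    - [[0,0,0],[0,0,0],1]
    - [[0,0,0],[0,0,0],1]
    - [[0,0,0],[0,0,0],1]
    - [[0,0,-15],[0,0,0],1]
    - [[0,0,-30],[0,0,0],1]
    - [[0,0,-40],[0,0,0],1]
    - [[0,0,-40],[0,0,0],1]
    - [[0,0,-40],[0,0,0],1]
    - [[0,0,0],[0,0,0],1]

```text
t: 10.25
eef_pos: [0.4983, -0.1775, 0.2291]
ee_rot: [3.141, 0.308, 3.042]
force: [1.7, 0.4, 0.8]
width: 0.0857
```

Run:
```python
from h import *
s=arm.get_state();print(s["eef_pos"],s["ee_rot"],s["force"])
T=cam("top")
for th in (.75,.8,.85):
    P=[rw(*bt(th,0,.11),y) for y in(.09,-.09)]; print(th,((proj(T,P)-[300,120])*4).round(1).tolist())
cv2.imwrite("pics/t3.png",cv2.resize(arm.grab_frame("top")[120:270,300:500,::-1],(800,600),interpolation=cv2.INTER_CUBIC))
```

```text
[ 0.4983 -0.1775  0.2291] [3.1405 0.3081 3.0419] [1.7271 0.4357 0.8411]
0.75 [[209.1, 421.8], [578.7, 443.5]]
0.8 [[207.5, 431.0], [575.8, 452.6]]
0.85 [[205.9, 439.8], [572.8, 461.4]]
```

View pics/t3.png

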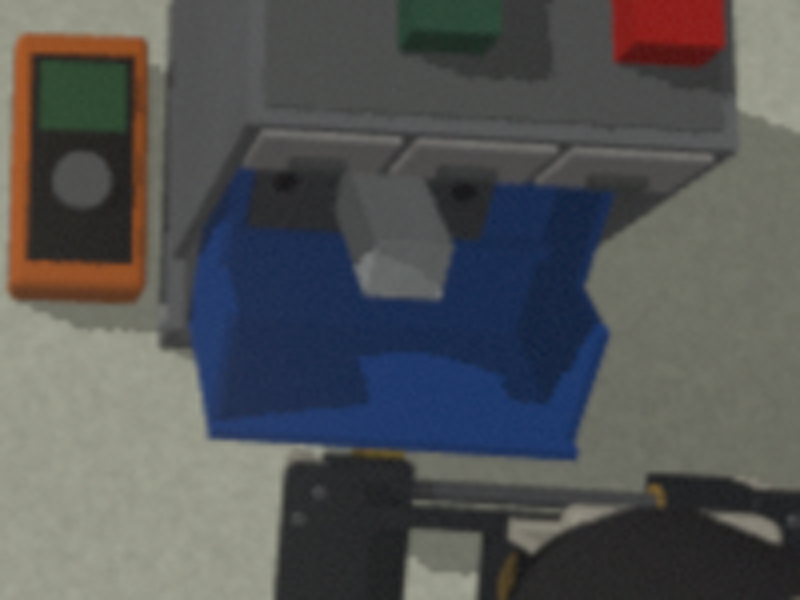

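The bin's front edge at (210,437)–(577,458) matches tilt ≈0.82, so it is at the stop. The foot's neck stands out with its top face corners at about (378,246), (455,250), (441,299) and (362,297), and the plate's front edge runs from (248,230) to (490,240). I'll fit the foot's place.

Run:
```python
from h import *
T=cam("top"); th=.81
obs=np.array([(378,246),(455,250),(441,299),(362,297),(248,230),(490,240)])/4+[300,120]
def foot(x,y,z,tl,yaw=0): # local pts, foot tilted by tl in the bin
    L=np.array([(.015,.018,.092),(.015,-.018,.092),(-.015,-.018,.092),(-.015,.018,.092),(-.028,.06,.008),(-.028,-.06,.008)])
    L=E_("z",yaw).apply(L); L=E_("y",-tl).apply(L)+[x,y,z]; L=E_("y",-th).apply(L)+[0,0,.03]
    return E_("z",RK[2]).apply(L)+[RK[0],RK[1],0]
print(((proj(T,foot(.094,0,.005,0))-[300,120])*4).round(), (obs*4-[1200,480]))
for z in (.005,None):
    r=lambda v:(proj(T,foot(v[0],v[1],.005,v[2],v[3]))-obs).ravel() if z else (proj(T,foot(v[0],v[1],v[4],v[2],v[3]))-obs).ravel()
    s=least_squares(r,[.094,0,0,0]+([] if z else [.005])); print(s.x,(s.fun.reshape(-1,2)*4).round())
```

```text
[[395. 236.]
 [473. 240.]
 [458. 295.]
 [381. 291.]
 [264. 221.]
 [497. 234.]] [[378. 246.]
 [455. 250.]
 [441. 299.]
 [362. 297.]
 [248. 230.]
 [490. 240.]]
[0.0898 0.0069 0.006  0.0245] [[-2. -1.]
 [ 0. -3.]
 [ 1.  3.]
 [ 3.  2.]
 [ 2. -0.]
 [-6. -2.]]
[0.0952 0.0099 0.0042 0.0244 0.0144] [[-2. -2.]
 [ 1. -3.]
 [ 2.  4.]
 [ 3.  3.]
 [ 1. -0.]
 [-5. -2.]]
```

```bash
cat >> h.py <<'E'
FY=.0075
def grasp(lean,zg,fx=.092,th=.81,yaw=0):
    G=ori(lean,RK[2]+yaw);u=G.apply([0,0,1]); return rw(*bt(th,fx,.005+zg),FY)-.003*u,G,u
E
python3 - <<'E'
from h import *
g,G,u=grasp(.48,.078,yaw=.02); print(g)
a=plan(g-.09*u,G,10); plan(g,G,9,a)
for b in (.09,.05,0): print(ik(g-b*u,G,arm.get_state()["q"]))
E
```

```text
[ 0.6392 -0.1858  0.1565]
10 rows shift [-9.7  0.4  2.8] turn [-0.04 -1.   -0.12]
9 rows shift [-0. -0. 10.] turn [0. 0. 0.]
(array([ 0.0483,  0.0538, -0.5602,  0.1265, -0.4834, -1.796 ]), np.float64(5.748207649453053e-06))
(array([ 0.0419,  0.1226, -0.5824,  0.1461, -0.3925, -1.8133]), np.float64(3.0329470081247317e-07))
(array([ 0.033 ,  0.2124, -0.6082,  0.1895, -0.2775, -1.8527]), np.float64(3.183746755813787e-07))
```

>>> arm_command:
  motion:
    - [[-9.7,0.4,2.8],[0,-1,-0.12],1]
    - [[-9.7,0.4,2.8],[0,-1,-0.12],1]
    - [[-9.7,0.4,2.8],[0,-1,-0.12],1]
    - [[-9.7,0.4,2.8],[0,-1,-0.12],1]
    - [[-9.7,0.4,2.8],[0,-1,-0.12],1]
    - [[-9.7,0.4,2.8],[0,-1,-0.12],1]
    - [[-9.7,0.4,2.8],[0,-1,-0.12],1]
    - [[-9.7,0.4,2.8],[0,-1,-0.12],1]
    - [[-9.7,0.4,2.8],[0,-1,-0.12],1]
    - [[-9.7,0.4,2.8],[0,-1,-0.12],1]
    - [[0,0,15],[0,0,0],1]
    - [[0,0,15],[0,0,0],1]
    - [[0,0,0],[0,0,0],1]
    - [[0,0,0],[0,0,0],1]

```text
t: 11.47
eef_pos: [0.6101, -0.1839, 0.2029]
ee_rot: [-3.133, 0.47, 3.064]
force: [0.1, -0.5, -0.2]
width: 0.0877
```

Run:
```python
from h import *
s=arm.get_state();print(s["q"],s["eef_pos"],s["ee_rot"],s["force"])
g,G,u=grasp(.48,.078,yaw=.02); plan(g,G,6)
W=cam("wrist"); np.save("V3.npy",W[3]); th=.81
L=np.array([(.015,.018,.092),(.015,-.018,.092),(-.015,-.018,.092),(-.015,.018,.092),(-.015,-.018,.02),(-.015,.018,.02)])+[.092,FY,.005]
print(proj(W,E_("z",RK[2]).apply(E_("y",-th).apply(L)+[0,0,.03])+[RK[0],RK[1],0])/.7)
cv2.imwrite("pics/w3.png",cv2.resize(arm.grab_frame("wrist")[:,:,::-1],(800,600),interpolation=cv2.INTER_CUBIC))
```

```text
[ 0.0465  0.1127 -0.591   0.1631 -0.4061 -1.8317] [ 0.6101 -0.1839  0.2029] [-3.1334  0.4699  3.064 ] [ 0.0747 -0.4543 -0.1689]
6 rows shift [-0.8  0.1  9.1] turn [-0.07 -0.1   0.01]
[[442.3346 391.3627]
 [358.4275 389.9152]
 [359.9735 319.8916]
 [443.3037 321.4082]
 [369.7756 320.3388]
 [430.7941 321.4491]]
```

View pics/w3.png

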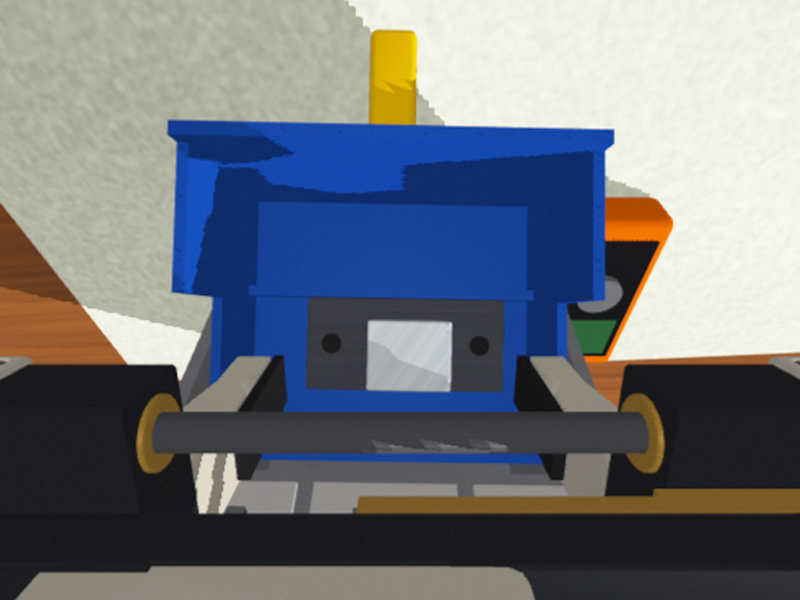

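The neck's top is at u 367–452, v 320–391, against a prediction of 359–443 at the same v. So the foot lies about 3.5 mm further to +y and its depth agrees. I'll shift and go in.

>>> arm_command:
  motion:
    - [[-0.8,0.7,9.1],[-0.07,-0.1,0],1]
    - [[-0.8,0.7,9.1],[-0.07,-0.1,0],1]
    - [[-0.8,0.7,9.1],[-0.07,-0.1,0],1]
    - [[-0.8,0.7,9.1],[-0.07,-0.1,0],1]
    - [[-0.8,0.7,9.1],[-0.07,-0.1,0],1]
    - [[-0.8,0.7,9.1],[-0.07,-0.1,0],1]
    - [[0,0,0],[0,0,0],1]
  newtons: 35

```text
t: 12.1
eef_pos: [0.6397, -0.1821, 0.1547]
ee_rot: [-3.141, 0.479, 3.064]
force: [-0.0, 1.2, -1.1]
width: 0.0878
```

Run:
```python
from h import *
import h; h.FY=.0115
s=arm.get_state();print(s["q"],s["eef_pos"],s["ee_rot"],s["force"])
g,G,u=grasp(.48,.078,yaw=.02); plan(g,G,1)
```

```text
[ 0.0393  0.2137 -0.6174  0.2062 -0.269  -1.8736] [ 0.6397 -0.1821  0.1547] [-3.1409  0.479   3.064 ] [-0.013   1.1847 -1.0541]
1 rows shift [-0.7  0.4 -1.6] turn [-0.   -0.06  0.07]
```

>>> arm_command:
  motion:
    - [[0,0,0],[0,0,0],0]
    - [[0,0,0],[0,0,0],0]
    - [[0,0,0],[0,0,0],0]
    - [[0,0,0],[0,0,0],0]
    - [[0,0,0],[0,0,0],0]
    - [[0,0,0],[0,0,0],0]
    - [[0,0,0],[0,0,0],0]
    - [[0,0,0],[0,0,0],0]
    - [[0,0,0],[0,0,0],0]
    - [[0,0,0],[0,0,0],0]
    - [[0,0,0],[0,0,0],0]
    - [[0,0,0],[0,0,0],0]

```text
t: 13.1
eef_pos: [0.6397, -0.1823, 0.1575]
ee_rot: [-3.141, 0.482, 3.063]
force: [-2.0, -0.5, 2.8]
width: 0.0362
```

>>> arm_command:
  motion:
    - [[0,0,0],[0,0,0],0]
    - [[0,0,0],[0,0,0],0]
    - [[2,0,-6],[0,0,0],0]
    - [[4,0,-12],[0,0,0],0]
    - [[4.9,0,-14.2],[0,0,0],0]
    - [[4.9,0,-14.2],[0,0,0],0]
    - [[4.9,0,-14.2],[0,0,0],0]
    - [[4.9,0,-14.2],[0,0,0],0]
    - [[4.9,0,-14.2],[0,0,0],0]
    - [[4.9,0,-14.2],[0,0,0],0]
    - [[4.9,0,-14.2],[0,0,0],0]
    - [[0,0,0],[0,0,0],0]
  newtons: 50

```text
t: 14.1
eef_pos: [0.5479, -0.1749, 0.2442]
ee_rot: [-3.141, 0.483, 3.064]
force: [-1.4, 1.0, -2.6]
width: 0.0359
```

Run:
```python
from h import *
s=arm.get_state();print(s["q"],s["eef_pos"],s["ee_rot"],s["force"],s["moment"],s["width"])
np.save("V4.npy",cam("wrist")[3])
w=cv2.resize(arm.grab_frame("wrist")[:,:,::-1],(400,300)); c=cv2.resize(arm.grab_frame("scene")[60:260,150:350,::-1],(400,400),interpolation=cv2.INTER_CUBIC)
o=np.zeros((400,800,3),np.uint8);o[:300,:400]=w;o[:,400:]=c
cv2.imwrite("pics/m4.png",o)
```

```text
[ 0.0732 -0.0453 -0.65    0.1482 -0.4927 -1.8354] [ 0.5479 -0.1749  0.2442] [-3.1414  0.4827  3.0641] [-1.3557  0.9749 -2.6076] [0.1281 2.0874 0.0153] 0.03586569312052021
```

View pics/m4.png

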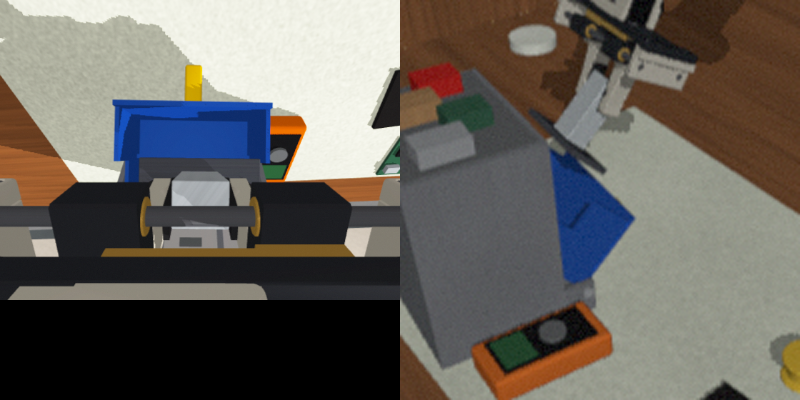

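```bash
cat >> h.py <<'E'
# foot in tool frame, as grasped
_gR=ori(.482,RK[2]+.02); _gp=np.array([.6397,-.1823,.1575])
_fR=E_("z",RK[2]+.02)*E_("y",-.81); _fp=rw(*bt(.81,.092,.005),.0115)
OFF=_gR.inv().apply(_fp-_gp); REL=_gR.inv()*_fR
PAD=np.array([.6352,.2081,.1111])
def place(dz):
    R=E_("z",PAD[2])*REL.inv(); return np.array([PAD[0],PAD[1],.008+dz])-R.apply(OFF),R
E
python3 - <<'E'
from h import *
print(OFF*1000)
p,R=place(.06); q=arm.get_state()["q"]
p0,R0=pose(); print("foot bottom now",p0+R0.apply(OFF))
m=np.array([.53,-.02,.27])
a=plan(p+[-.03,-.19,.05],R,14); b=plan(p,R,8,a); c=plan(place(.012)[0],R,4,b)
for x in (a,b,c): q,e=ik(*x,q); print(x[0],q,e)
E
```

```text
[-24.4965  -0.6176  77.6164]
foot bottom now [ 0.6066 -0.18    0.1853]
14 rows shift [-4.1 13.9  3.4] turn [-0.06  3.3  -0.79]
8 rows shift [-8.  23.2  3.9] turn [0. 0. 0.]
4 rows shift [-3.9 -0.  11.4] turn [0. 0. 0.]
[0.6069 0.0189 0.1994] [ 0.3123  0.476   0.0638 -0.0647 -1.4806 -1.7557] 1.602240562448287e-08
[0.6369 0.2089 0.1494] [ 0.5323  0.6072  0.2013 -0.1328 -1.4668 -1.9581] 1.887603643983219e-05
[0.6369 0.2089 0.1014] [ 0.5322  0.6459  0.1562 -0.1344 -1.3838 -1.9467] 2.259897137913552e-06
```

>>> arm_command:
  motion:
    - [[-4.1,13.9,3.4],[0,3.3,-0.79],0]
    - [[-4.1,13.9,3.4],[0,3.3,-0.79],0]
    - [[-4.1,13.9,3.4],[0,3.3,-0.79],0]
    - [[-4.1,13.9,3.4],[0,3.3,-0.79],0]
    - [[-4.1,13.9,3.4],[0,3.3,-0.79],0]
    - [[-4.1,13.9,3.4],[0,3.3,-0.79],0]
    - [[-4.1,13.9,3.4],[0,3.3,-0.79],0]
    - [[-4.1,13.9,3.4],[0,3.3,-0.79],0]
    - [[-4.1,13.9,3.4],[0,3.3,-0.79],0]
    - [[-4.1,13.9,3.4],[0,3.3,-0.79],0]
    - [[-4.1,13.9,3.4],[0,3.3,-0.79],0]
    - [[-4.1,13.9,3.4],[0,3.3,-0.79],0]
    - [[-4.1,13.9,3.4],[0,3.3,-0.79],0]
    - [[-4.1,13.9,3.4],[0,3.3,-0.79],0]
    - [[0,0,0],[0,0,0],0]

```text
t: 15.45
eef_pos: [0.6093, 0.0207, 0.1938]
ee_rot: [-3.126, -0.337, -3.035]
force: [0.5, -0.2, -4.0]
width: 0.0359
```

Run:
```python
from h import *
p,R=place(.06); print(pose()[0],arm.get_state()["width"]); b=plan(p,R,8)
```

```text
[0.6093 0.0207 0.1938] 0.03590147478401486
8 rows shift [-7.5 23.   3.1] turn [-0.1  -0.06 -0.03]
```

>>> arm_command:
  motion:
    - [[-7.5,23,3.1],[-0.1,0,0],0]
    - [[-7.5,23,3.1],[-0.1,0,0],0]
    - [[-7.5,23,3.1],[-0.1,0,0],0]
    - [[-7.5,23,3.1],[-0.1,0,0],0]
    - [[-7.5,23,3.1],[-0.1,0,0],0]
    - [[-7.5,23,3.1],[-0.1,0,0],0]
    - [[-7.5,23,3.1],[-0.1,0,0],0]
    - [[-7.5,23,3.1],[-0.1,0,0],0]
    - [[0,0,0],[0,0,0],0]
    - [[-3,0,8.6],[0,0,0],0]
    - [[-3,0,8.6],[0,0,0],0]
    - [[-3,0,8.6],[0,0,0],0]
    - [[0,0,0],[0,0,0],0]
    - [[0,0,0],[0,0,0],0]

```text
t: 16.62
eef_pos: [0.6373, 0.205, 0.1258]
ee_rot: [-3.139, -0.33, -3.039]
force: [0.9, -0.5, -2.0]
width: 0.0359
```

Run:
```python
from h import *
s=arm.get_state();print(s["q"],s["eef_pos"],s["ee_rot"],s["force"],s["moment"])
p,R=pose(); print("foot",p+R.apply(OFF),(R*REL).as_euler("xyz"))
plan(*place(.012),2)
L=np.array([(.028,.06,0),(.028,-.06,0),(-.028,-.06,0),(-.028,.06,0),(.028,.06,.008),(-.015,.018,.092)])
P=(R*REL).apply(L)+p+R.apply(OFF); S=cam("scene");T=cam("top")
PL=E_("z",PAD[2]).apply(np.array([(.055,.09,.008),(.055,-.09,.008),(-.055,-.09,.008),(-.055,.09,.008)]))+[PAD[0],PAD[1],0]
pt,ps=proj(T,P),proj(S,P); print("top",((pt-[140,140])*2.67).round().tolist(),"scene",((ps-[240,200])*2.67).round().tolist()); print("pad",((proj(T,PL)-[140,140])*2.67).round().tolist(),((proj(S,PL)-[240,200])*2.67).round().tolist())
a=cv2.resize(arm.grab_frame("top")[140:290,140:290,::-1],(400,400),interpolation=cv2.INTER_CUBIC); b=cv2.resize(arm.grab_frame("scene")[200:350,240:390,::-1],(400,400),interpolation=cv2.INTER_CUBIC)
cv2.imwrite("pics/m5.png",np.hstack([a,b]))
```

```text
[ 0.5272  0.6263  0.1786 -0.1327 -1.4281 -1.9553] [0.6373 0.205  0.1258] [-3.1389 -0.3302 -3.0385] [ 0.8573 -0.4573 -1.9624] [ 0.1143 -1.352   0.0049]
foot [0.6354 0.204  0.0444] [-0.0025  0.0022  0.1039]
2 rows shift [-4.   2.  11.6] turn [-0.   -0.06 -0.22]
top [[95.0, 154.0], [243.0, 133.0], [251.0, 201.0], [101.0, 222.0], [92.0, 152.0], [127.0, 173.0]] scene [[263.0, 263.0], [147.0, 173.0], [196.0, 137.0], [312.0, 221.0], [264.0, 256.0], [268.0, 115.0]]
pad [[62.0, 140.0], [274.0, 109.0], [291.0, 235.0], [74.0, 268.0]] [[271.0, 343.0], [100.0, 204.0], [193.0, 134.0], [364.0, 257.0]]
```

View pics/m5.png

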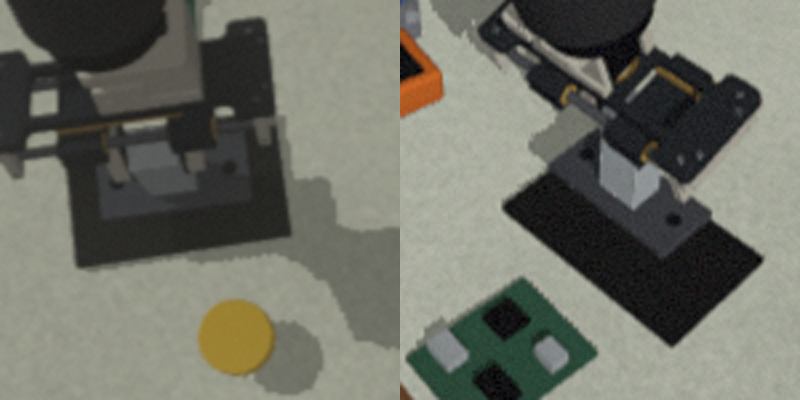

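Predicted and seen plate corners agree to about 1–2 mm: top (250,197) against (248,199), scene (260,258) against (264,256). The neck looks vertical. I'll lower it now.

>>> arm_command:
  motion:
    - [[-2,1,5.8],[0,0,-0.11],0]
    - [[-2,1,5.8],[0,0,-0.11],0]
    - [[-2,1,5.8],[0,0,-0.11],0]
    - [[-2,1,5.8],[0,0,-0.11],0]
    - [[0,0,0],[0,0,0],0]
    - [[0,0,0],[0,0,0],0]

```text
t: 17.22
eef_pos: [0.6371, 0.2099, 0.1015]
ee_rot: [3.141, -0.33, -3.029]
force: [0.3, -0.4, -2.2]
width: 0.0354
```

>>> arm_command:
  motion:
    - [[-0.7,0,1.9],[0,0,0],0]
    - [[-0.7,0,1.9],[0,0,0],0]
    - [[-0.7,0,1.9],[0,0,0],0]
    - [[-0.3,0,1],[0,0,0],0]
    - [[0,0,0],[0,0,0],0]
    - [[0,0,0],[0,0,0],0]

```text
t: 17.72
eef_pos: [0.6375, 0.2099, 0.0952]
ee_rot: [3.141, -0.328, -3.029]
force: [0.3, -0.2, -2.2]
width: 0.0356
```

Run:
```python
from h import *
s=arm.get_state(); p,R=pose(); print(s["force"],s["moment"],"foot",p+R.apply(OFF),(R*REL).as_euler("xyz"))
```

```text
[ 0.2957 -0.1516 -2.2358] [ 0.1715 -1.3649  0.0124] foot [0.6358 0.2092 0.0138] [0.0008 0.0003 0.1121]
```

>>> arm_command:
  motion:
    - [[-0.3,0,1],[0,0,0],0]
    - [[-0.3,0,1],[0,0,0],0]
    - [[-0.3,0,1],[0,0,0],0]
    - [[0,0,0],[0,0,0],0]

```text
t: 18.05
eef_pos: [0.6373, 0.2099, 0.0918]
ee_rot: [3.141, -0.329, -3.029]
force: [-0.6, 0.6, -1.9]
width: 0.0356
```

>>> arm_command:
  motion:
    - [[-0.3,0,1],[0,0,0],0]
    - [[-0.3,0,1],[0,0,0],0]
    - [[0,0,0],[0,0,0],0]

```text
t: 18.3
eef_pos: [0.6372, 0.2099, 0.0897]
ee_rot: [3.141, -0.329, -3.029]
force: [-0.4, 0.9, -1.8]
width: 0.036
```

>>> arm_command:
  motion:
    - [[-0.3,0,1],[0,0,0],0]
    - [[0,0,0],[0,0,0],0]

```text
t: 18.47
eef_pos: [0.6372, 0.2099, 0.0887]
ee_rot: [3.141, -0.329, -3.029]
force: [-0.1, 0.2, -2.9]
width: 0.036
```

>>> arm_command:
  motion:
    - [[-0.3,0,1],[0,0,0],0]
    - [[0,0,0],[0,0,0],0]

```text
t: 18.63
eef_pos: [0.6373, 0.2099, 0.0878]
ee_rot: [3.141, -0.328, -3.029]
force: [0.2, -0.4, -2.4]
width: 0.0359
```

>>> arm_command:
  motion:
    - [[-0.3,0,0.9],[0,0,0],0]
    - [[0,0,0],[0,0,0],0]

```text
t: 18.8
eef_pos: [0.6374, 0.2099, 0.0877]
ee_rot: [3.141, -0.328, -3.029]
force: [-1.6, -1.5, 2.3]
width: 0.0357
```

>>> arm_command:
  motion:
    - [[0,0,0],[0,0,0],0.5]
    - [[0,0,0],[0,0,0],0.5]
    - [[0,0,0],[0,0,0],0.7]
    - [[0,0,0],[0,0,0],1]
    - [[0,0,0],[0,0,0],1]
    - [[0,0,0],[0,0,0],1]
    - [[0,0,0],[0,0,0],1]
    - [[0,0,-10],[0,0,0],1]
    - [[0,0,-20],[0,0,0],1]
    - [[0,0,-35],[0,0,0],1]
    - [[0,0,-35],[0,0,0],1]
    - [[0,0,-35],[0,0,0],1]
    - [[0,0,0],[0,0,0],1]

```text
t: 19.88
eef_pos: [0.6848, 0.2148, 0.2233]
ee_rot: [3.139, -0.317, -3.029]
force: [-0.8, -0.4, 1.2]
width: 0.0877
```

Run:
```python
from h import *
s=arm.get_state();q=s["q"];print(q,s["eef_pos"],s["width"])
f=pose()
# go to front of bin: tool lean .3, tips below tab height, between jaws the tab again
G=ori(.3,RK[2]);u=G.apply([0,0,1]);g=rw(*bt(.82,-.034,.093),.004)-.003*u
a=plan([.50,.03,.25],ori(.1,-.05),10); b=plan(g-.10*u,G,8,a); c=plan(g,G,6,b)
for x in (a,b,c): q,e=ik(*x,q); print(x[0],q,e)
a=cv2.resize(arm.grab_frame("top")[140:290,140:290,::-1],(400,400),interpolation=cv2.INTER_CUBIC); b=cv2.resize(arm.grab_frame("scene")[200:350,240:390,::-1],(400,400),interpolation=cv2.INTER_CUBIC)
cv2.imwrite("pics/m6.png",np.hstack([a,b]))
```

```text
[ 0.5098  0.6342  0.4196 -0.1231 -1.6482 -1.9595] [0.6848 0.2148 0.2233] 0.08769412128018958
10 rows shift [ 19.5 -17.8  -0.1] turn [-0.09 -2.38  0.93]
8 rows shift [ -1.8 -25.7  10.9] turn [ 0.07 -1.43  0.34]
6 rows shift [ 0.  -0.  16.7] turn [0. 0. 0.]
[0.5, 0.03, 0.25] [ 0.4921  0.007  -0.4546  0.0603 -1.0242 -2.142 ] 9.67002096886188e-10
[ 0.5159 -0.177   0.167 ] [ 0.0602  0.0664 -0.6509  0.0885 -0.5589 -1.7981] 1.2196282525578358e-08
[ 0.5453 -0.1799  0.0715] [ 0.0463  0.2535 -0.7272  0.1472 -0.2961 -1.8505] 7.543965452327939e-12
```

View pics/m6.png

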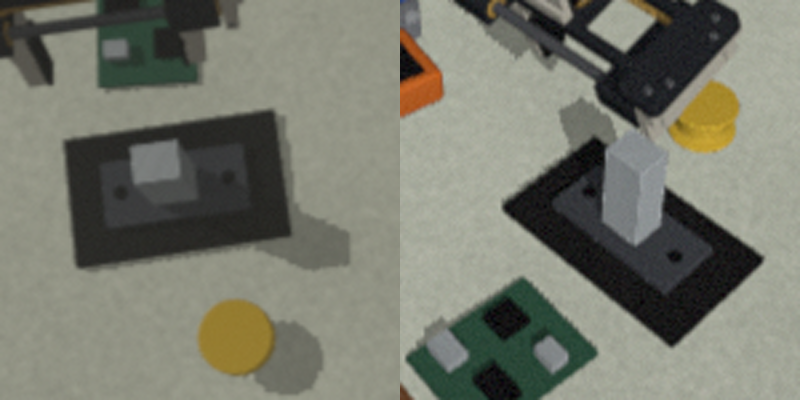

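The foot stands upright and centred: the plate's middle at (174,184) is within 2 mm of the pad's middle, edges parallel. Reel and board are untouched. Next I go back to the tab.

>>> arm_command:
  motion:
    - [[19.5,-17.8,0],[0,-2.38,0.93],1]
    - [[19.5,-17.8,0],[0,-2.38,0.93],1]
    - [[19.5,-17.8,0],[0,-2.38,0.93],1]
    - [[19.5,-17.8,0],[0,-2.38,0.93],1]
    - [[19.5,-17.8,0],[0,-2.38,0.93],1]
    - [[19.5,-17.8,0],[0,-2.38,0.93],1]
    - [[19.5,-17.8,0],[0,-2.38,0.93],1]
    - [[19.5,-17.8,0],[0,-2.38,0.93],1]
    - [[19.5,-17.8,0],[0,-2.38,0.93],1]
    - [[19.5,-17.8,0],[0,-2.38,0.93],1]
    - [[-1.8,-25.7,10.9],[0,-1.43,0.34],1]
    - [[-1.8,-25.7,10.9],[0,-1.43,0.34],1]
    - [[-1.8,-25.7,10.9],[0,-1.43,0.34],1]
    - [[-1.8,-25.7,10.9],[0,-1.43,0.34],1]
    - [[-1.8,-25.7,10.9],[0,-1.43,0.34],1]
    - [[-1.8,-25.7,10.9],[0,-1.43,0.34],1]
    - [[-1.8,-25.7,10.9],[0,-1.43,0.34],1]
    - [[-1.8,-25.7,10.9],[0,-1.43,0.34],1]
    - [[0,0,0],[0,0,0],1]

```text
t: 21.57
eef_pos: [0.509, -0.1817, 0.1613]
ee_rot: [-3.132, 0.286, 3.047]
force: [0.3, -0.0, -0.1]
width: 0.0875
```

Run:
```python
from h import *
print(pose()[0],arm.get_state()["ee_rot"])
G=ori(.3,RK[2]);u=G.apply([0,0,1]);g=rw(*bt(.82,-.034,.093),.004)-.003*u
f=plan(g,G,6)
for th in (.6,.4,.2,0,-.02):
    G=ori(.3*max(th,0)/.8,RK[2]); n=rw(*bt(th,-.034,.093),.004)-.003*G.apply([0,0,1]); print(n); f=plan(n,G,5,f)
```

```text
[ 0.509  -0.1817  0.1613] [-3.1316  0.2861  3.0465]
6 rows shift [-1.4  1.  16.1] turn [-0.08 -0.13  0.04]
[ 0.5561 -0.181   0.0905]
5 rows shift [-3.1  0.  -3.1] turn [ 0.    0.86 -0.  ]
[ 0.5692 -0.1823  0.1054]
5 rows shift [-3.2 -0.  -2.4] turn [0.   0.86 0.  ]
[ 0.5851 -0.1839  0.1174]
5 rows shift [-3.5  0.  -2. ] turn [0.   0.86 0.  ]
[ 0.6031 -0.1857  0.126 ]
5 rows shift [-3.7  0.  -1.6] turn [ 0.    0.86 -0.  ]
[ 0.6049 -0.1858  0.1267]
5 rows shift [-0.4 -0.  -0.1] turn [0. 0. 0.]
```

>>> arm_command:
  motion:
    - [[-1.4,0.4,16.1],[0,-0.13,0],1]
    - [[-1.4,0.4,16.1],[0,-0.13,0],1]
    - [[-1.4,0.4,16.1],[0,-0.13,0],1]
    - [[-1.4,0.4,16.1],[0,-0.13,0],1]
    - [[-1.4,0.4,16.1],[0,-0.13,0],1]
    - [[-1.4,0.4,16.1],[0,-0.13,0],1]
    - [[0,0,0],[0,0,0],0]
    - [[0,0,0],[0,0,0],0]
    - [[0,0,0],[0,0,0],0]
    - [[0,0,0],[0,0,0],0]
    - [[0,0,0],[0,0,0],0]
    - [[0,0,0],[0,0,0],0]
    - [[0,0,0],[0,0,0],0]
    - [[0,0,0],[0,0,0],0]
    - [[0,0,0],[0,0,0],0]
    - [[0,0,0],[0,0,0],0]
    - [[0,0,0],[0,0,0],0]
    - [[0,0,0],[0,0,0],0]
    - [[0,0,0],[0,0,0],0]
  newtons: 40

```text
t: 23.15
eef_pos: [0.5476, -0.1826, 0.0743]
ee_rot: [-3.131, 0.303, 3.048]
force: [4.1, -20.2, -1.5]
width: 0.0198
```

>>> arm_command:
  motion:
    - [[-3.1,0,-3.1],[0,0.86,0],0]
    - [[-3.1,0,-3.1],[0,0.86,0],0]
    - [[-3.1,0,-3.1],[0,0.86,0],0]
    - [[-3.1,0,-3.1],[0,0.86,0],0]
    - [[-3.1,0,-3.1],[0,0.86,0],0]
    - [[-3.2,0,-2.4],[0,0.86,0],0]
    - [[-3.2,0,-2.4],[0,0.86,0],0]
    - [[-3.2,0,-2.4],[0,0.86,0],0]
    - [[-3.2,0,-2.4],[0,0.86,0],0]
    - [[-3.2,0,-2.4],[0,0.86,0],0]

```text
t: 23.98
eef_pos: [0.5695, -0.1849, 0.1055]
ee_rot: [-3.13, 0.147, 3.047]
force: [5.8, -19.7, -21.8]
width: 0.0197
```

Run:
```python
from h import *
s=arm.get_state();print(s["q"],s["eef_pos"],s["force"],s["width"])
```

```text
[ 0.0304  0.2935 -0.4792  0.0485 -0.6545 -1.7335] [ 0.5695 -0.1849  0.1055] [  5.8287 -19.7145 -21.7563] 0.01973618819396076
```

>>> arm_command:
  motion:
    - [[-3.5,-0.4,-2],[0,0.86,0],0]
    - [[-3.5,-0.4,-2],[0,0.86,0],0]
    - [[-3.5,-0.4,-2],[0,0.86,0],0]
    - [[-3.5,-0.4,-2],[0,0.86,0],0]
    - [[-3.5,-0.4,-2],[0,0.86,0],0]
    - [[-3.7,0,-1.6],[0,0.86,0],0]
    - [[-3.7,0,-1.6],[0,0.86,0],0]
    - [[-3.7,0,-1.6],[0,0.86,0],0]
    - [[0,0,0],[0,0,0],0]

```text
t: 24.73
eef_pos: [0.5957, -0.1876, 0.1225]
ee_rot: [-3.132, 0.024, 3.046]
force: [-1.8, -5.5, -10.3]
width: 0.02
```

>>> arm_command:
  motion:
    - [[-3.2,0,-1.4],[0,0.86,0],0]
    - [[-2,0,-0.8],[0,0.4,0],0]
    - [[0,0,0],[0,0,0],0]

```text
t: 24.98
eef_pos: [0.6001, -0.188, 0.1243]
ee_rot: [-3.132, 0.002, 3.045]
force: [-1.3, -6.3, -12.5]
width: 0.0195
```

>>> arm_command:
  motion:
    - [[-1.5,0,-0.5],[0,0,0],0]
    - [[-1.5,0,-0.5],[0,0,0],0]
    - [[0,0,0],[0,0,0],0]

```text
t: 25.23
eef_pos: [0.6025, -0.1882, 0.1252]
ee_rot: [-3.132, 0.001, 3.045]
force: [-2.0, -5.4, -13.5]
width: 0.02
```

>>> arm_command:
  motion:
    - [[-1.5,0,-0.5],[0,0,0],0]
    - [[-1,0,-0.3],[0,0,0],0]
    - [[0,0,0],[0,0,0],0]

```text
t: 25.48
eef_pos: [0.6043, -0.1884, 0.1259]
ee_rot: [-3.132, 0.0, 3.045]
force: [-4.0, -5.9, -13.4]
width: 0.0195
```

>>> arm_command:
  motion:
    - [[-1.5,0,-0.4],[0,0,0],0]
    - [[-1.5,0,-0.4],[0,0,0],0]
    - [[0,0,0],[0,0,0],0]

```text
t: 25.73
eef_pos: [0.6044, -0.1885, 0.1259]
ee_rot: [-3.132, -0.005, 3.044]
force: [-13.2, -3.4, -9.8]
width: 0.0197
```

>>> arm_command:
  motion:
    - [[-1.2,0,-0.2],[0,0,0],0]
    - [[-1.2,0,-0.2],[0,0,0],0]
    - [[0,0,0],[0,0,0],0]

```text
t: 25.98
eef_pos: [0.6045, -0.1885, 0.1259]
ee_rot: [-3.133, -0.01, 3.044]
force: [-19.2, -1.8, -6.4]
width: 0.0197
```

>>> arm_command:
  motion:
    - [[2.5,0,0],[0,0,0],0]
    - [[0,0,0],[0,0,0],0.5]
    - [[0,0,0],[0,0,0],1]
    - [[0,0,0],[0,0,0],1]
    - [[0,0,0],[0,0,0],1]
    - [[0,0,0],[0,0,0],1]
    - [[0,0,-15],[0,0,0],1]
    - [[0,0,-30],[0,0,0],1]
    - [[8,0,-30],[0,0,0],1]
    - [[25,0,-30],[0,0,0],1]
    - [[30,0,-20],[0,0,0],1]
    - [[30,0,0],[0,0,0],1]
    - [[30,0,0],[0,0,0],1]
    - [[0,0,0],[0,0,0],1]

```text
t: 27.15
eef_pos: [0.484, -0.1748, 0.2563]
ee_rot: [-3.134, 0.013, 3.047]
force: [-0.6, 0.6, -0.3]
width: 0.0877
```

Run:
```python
from h import *
T=cam("top")
s=arm.get_state();print(s["eef_pos"],s["force"])
for th in (0,.02,.05,.1): print(th,((proj(T,[rw(*bt(th,0,.11),y) for y in(.09,-.09)])-[130,60])*2).round().tolist())
cv2.imwrite("pics/t7.png",cv2.resize(arm.grab_frame("top")[60:310,130:530,::-1],(800,500),interpolation=cv2.INTER_CUBIC))
```

```text
[ 0.484  -0.1748  0.2563] [-0.5984  0.5894 -0.3239]
0 [[452.0, 249.0], [640.0, 260.0]]
0.02 [[452.0, 251.0], [640.0, 262.0]]
0.05 [[452.0, 254.0], [640.0, 265.0]]
0.1 [[451.0, 260.0], [640.0, 271.0]]
```

View pics/t7.png

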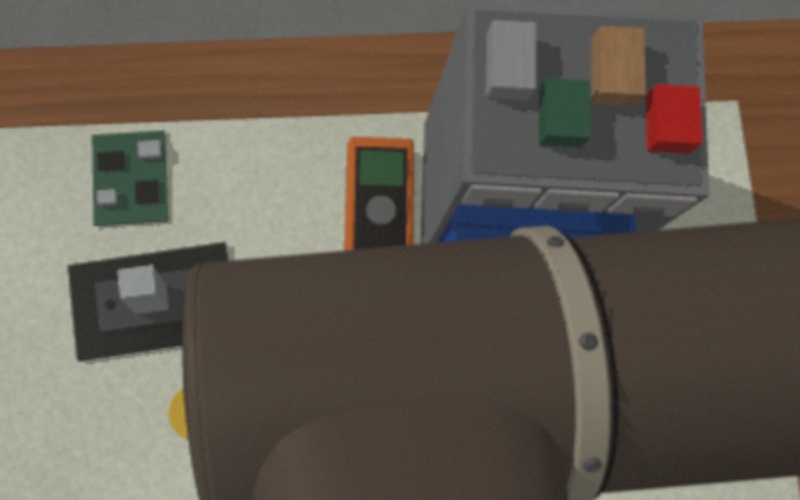

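The arm hides the bin here. The board, meter and foot look right. I'll compare the bin in the scene view with the very first frame numerically.

Run:
```python
from h import *
a=cv2.cvtColor(cv2.resize(cv2.imread("pics/scene0.png"),(560,420),interpolation=cv2.INTER_AREA),6).astype(np.float32)
im=arm.grab_frame("scene"); b=cv2.cvtColor(im,7).astype(np.float32)
# tab+bin side strip; compare by phase correlation and by best shift
for n,(r0,r1,c0,c1) in {"tab/bin":(140,205,222,246),"meter":(205,262,185,258),"board":(300,368,240,316),"reel":(225,260,336,372),"rack":(90,200,125,222)}.items():
    t=a[r0:r1,c0:c1]; m=cv2.matchTemplate(b[r0-8:r1+8,c0-8:c1+8],t,cv2.TM_CCOEFF_NORMED); _,v,_,l=cv2.minMaxLoc(m); print(n,v,np.array(l)-8)
o=np.hstack([cv2.resize(x,(400,400),interpolation=cv2.INTER_CUBIC) for x in (cv2.resize(cv2.imread("pics/scene0.png"),(560,420))[130:230,180:280],im[130:230,180:280,::-1])])
cv2.imwrite("pics/cmp.png",o)
```

```text
tab/bin 0.9965404868125916 [0 0]
meter 0.9968247413635254 [0 0]
board 0.9977231025695801 [0 0]
reel 0.9780251383781433 [0 0]
rack 0.9912636876106262 [0 0]
```

View pics/cmp.png

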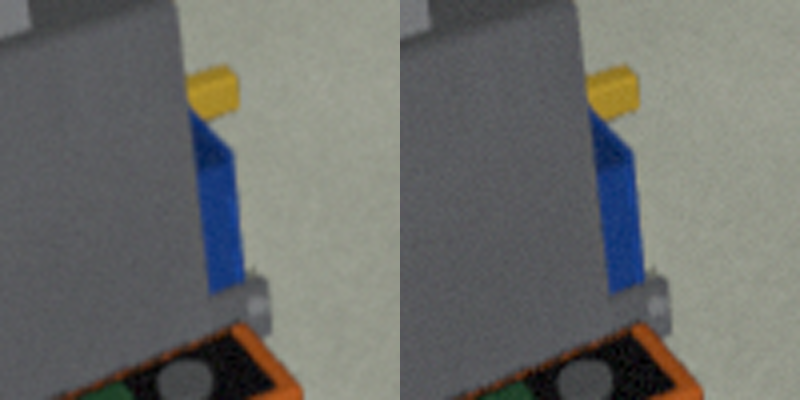

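The tab and bin edge are at the same pixels as in the shut start frame, (239,90) and (238,152), and no bystander has shifted. I'm handing in.

```bash
python3 -c "
from station import arm
print(arm.job_done())"
```

```text
the job is handed in; nothing more can be done
None
```

I handed the job in at about 27 s: the foot is standing on the pad, the bin is shut again, and the bystanders have not moved.

- **Bin opening:** The first pull stopped at about 0.55 rad. The wrist came close to its singularity, drifted sideways, and the tab slipped out of the grip. The wrist force reached about 85 N, mostly sideways on the tab, which is under the 120 N limit. I fitted an arm model, gripped the tab again with less lean, and pulled until the force rose at the stop. The bin measured about 0.80 to 0.82 rad there.
- **Foot:** I lifted it by the neck, leaning about 27° (less than the suggested 35 to 45° because of wrist reach), and set it down at a contact force of only a few newtons. The pictures show it upright, within about 2 mm of the pad's middle, with its edges parallel to the pad's.
- **Bin shutting:** I swung it back by the tab until the force rose at the closed stop. The scene view matches the first frame with no pixel shift for the bin and tab, rack, multimeter, board and reel.

The last top view could not confirm the bin because the arm hid it, so the shut check rests on the scene view and the stop force. An early fit of the rack's position disagreed with the pictures by up to 5 pixels; I fixed that with a wrist camera view. The foot's sideways position differed by about 3.5 mm between two views, and I corrected it before gripping.

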